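# Hang the dipping baskets to drip, largest first

## Task

Hang the three steel dipping baskets by their eyes on the drip stand's one arm, largest first: the large one in the notch nearest the post, then the middle one in the next notch, then the small one in the notch nearest the tip. The notched strip has been clamped a little further in or out, so slide each basket's rod gently along it by feel until it drops fully into its notch, never leaning hard on the arm, and leave all three hanging free and still. Do not disturb the beaker, the weight or the tape.

Things in the scene. Friction and masses are not known exactly. Their poses are not given: they have to be found in the camera images.
- drip_stand: Fixed steel stand. Origin on the bench under its post, z up. Base 90 x 130 x 12 mm, post 16 mm thick (22 mm collar on top). One level arm runs from the post's top along the stand's -x, roughly towards the robot; on it an aluminium strip, 8 mm wide (y), flat top 250 mm above the bench, with three notches across it. No part of arm or strip lies under 236 mm.
- strip_line (a point): Point on the post's axis at the height of the strip's top (250 mm); axes as the stand's. The notches (7 mm long, 5 mm deep, square, 40 mm apart centre to centre) lie from here along -x: the first at 49 to 77 mm, the others 40 and 80 mm further out. The strip is clamped fast, but where exactly is not given: feel for it.
- free_tip (a point): Ball of 8 mm at the arm's lifted free end, 190 mm from the post's axis, top 251 mm above the bench. The strip ends 12 mm outward of the last notch and 26 mm inward of the first; beyond its ends the bare arm (6 mm rod) is 8 mm lower than the strip's top.
- basket_large: The large basket: perforated steel cup 60 mm wide, 45 mm high, about 150 g, with a rigid upright bail handle in its y-z plane. Origin: centre of its underside, z up. The handle's eye opens along x (both ways alike), 17 mm wide (y), 25 mm high. Above the eye stands a grip 12 (x) x 16 (y) mm, 189 to 231 mm above the underside.
- large_rod (a point): Middle of the 5 mm cross rod (along y) that is the upper edge of the large basket's eye, 187 mm above its underside; the basket hangs by it. On the strip's top its axis is 2.5 mm above that top; down in a notch 2.5 mm below it. Axes as the basket's.
- basket_middle: The middle basket: perforated steel cup 48 mm wide, 36 mm high, about 110 g, with a rigid upright bail handle in its y-z plane. Origin: centre of its underside, z up. The handle's eye opens along x (both ways alike), 17 mm wide (y), 25 mm high. Above the eye stands a grip 12 (x) x 16 (y) mm, 136 to 178 mm above the underside.
- middle_rod (a point): Middle of the 5 mm cross rod (along y) that is the upper edge of the middle basket's eye, 134 mm above its underside; the basket hangs by it. On the strip's top its axis is 2.5 mm above that top; down in a notch 2.5 mm below it. Axes as the basket's.
- basket_small: The small basket: perforated steel cup 38 mm wide, 28 mm high, about 80 g, with a rigid upright bail handle in its y-z plane. Origin: centre of its underside, z up. The handle's eye opens along x (both ways alike), 17 mm wide (y), 25 mm high. Above the eye stands a grip 12 (x) x 16 (y) mm, 92 to 134 mm above the underside.
- small_rod (a point): Middle of the 5 mm cross rod (along y) that is the upper edge of the small basket's eye, 90 mm above its underside; the basket hangs by it. On the strip's top its axis is 2.5 mm above that top; down in a notch 2.5 mm below it. Axes as the basket's.
- beaker: Bystander: empty glass beaker, 58 mm wide, 70 mm high, standing; origin under its centre.
- weight: Bystander: knobbed metal calibration weight, 30 mm wide, 47 mm high, standing; origin under its centre.
- tape: Bystander: roll of tape lying flat, 62 mm wide, 18 mm high; origin under its centre.

How it is judged:
By the outcome, as a careful person would: the job done as asked, in the order asked, and still so for the second after the job is handed in, with the robot touching nothing.
It also fails if it takes over 72 s, if anything falls off the work surface, if the arm or the gripper's body presses on something with over 40 N, if the wrist force passes 120 N, or if a joint passes its speed limit or range.

## Robot

A 6-joint arm with a two-finger parallel gripper is mounted at the origin on a cart in front of the work surface, level with it; the furniture and walls round the work are solid. World frame = base frame: x ahead of the robot, y to its left, z up, the work surface at z = 0. Lengths are in mm, angles in degrees, forces in N, time in s.
With the tool pointing down it reaches from about 300 to 850 mm from the base axis. Payload 4.2 kg.
Tool frame: the origin (TCP) lies midway between the tips of the shut fingers; the grasp point (between the pads) lies 19 mm behind it; z points along the fingers, y is the direction in which the jaws open and shut (so a half turn about z gives the same grasp; the last joint's range is limited). The gripper opens to 91 mm and grips with 3 to 60 N. Pads are 32 mm wide; open, the fingers measure 118 mm over their backs; the gripper's body (76 mm by 178 mm) begins 60 mm behind the grasp point.
Start: joints at [72.021, 18.312, 89.639, -0, 72.044, -1.146], TCP at [166.517, 550.377, 213.976] pointing down, gripper open.
Joint ranges: [-177.97, 177.97], [-48.28, 115.42], [12.27, 149.76], [-77.06, 257.06], [2.81, 150.46], [-146.56, 146.56]. Speed limits (degrees/s): [147.25, 147.25, 180, 180, 180, 180].

## Interface

Orientations are given as [roll, pitch, yaw] about the fixed x, y, z axes, in that order (R = Rz(yaw) Ry(pitch) Rx(roll)).
In Python, from workcell import env gives the robot as it stands.
- The arm moves only by the shell command python3 -m jog 'ROWS' [FORCE]. ROWS is JSON, a list of rows, each an object of numbers: "dx", "dy", "dz": the shift along the world's x, y, z in m; "wx", "wy", "wz": the turn, a rotation vector about the world's x, y, z in rad; "grip": the gripper's target within -1 to 1 (shut at 1, half-way at 0, fully open at -1). In form: [{"dx": .., "dy": .., "dz": .., "wx": .., "wy": .., "wz": .., "grip": ..}, ...]. A call has 1 to 10 rows; each row shifts and turns the commanded pose from where the row before left it; what a row does not reach is not made up. A row lasts 1/10 s, in which the tool goes at most 50 mm and 8.59 degrees, less where a joint would pass 70% of its speed; a pose out of reach is approached as far as the arm can. A call with a gripper value outside its range is refused whole. The fingers move at their own pace and stop on an object; FORCE is the grip in N (left out, the last holds). Time passes only in rows, so rows that do not move let the fingers close. It gives the time, the measured TCP pose, the force and the opening at its end, in the units of the state.
- env.state(): the state, without advancing time (a new reading comes with each control period).
- env.grab_frame(name): name is "scene" or "top"; returns the picture (480x640x3 uint8, red, green, blue); there is no depth.
- env.get_calibration(name): a dict with "fx", "fy", "cx", "cy" (pixels), "R" (3x3) and "t" (3): a world point X has camera coordinates R X + t. Camera axes: x right, y down, z forward; pixel columns grow to the right and rows downward; lengths in mm; the calibration is good to about 2 mm. A picture is of the moment at which its call begins. get_calibration takes no time and is no camera call.
- env.job_done(): hands the job in, once; it reports no verdict.
The state is a dict: "time_s": time; "qpos": joint angles; "qvel": joint speeds; "effort": joint torques, N m; "ee_pos": TCP position; "ee_rot": TCP orientation; "force": force on the tool from outside, world axes, zero at the start; "torque": the same for the moment, N m; "gripper_width": finger opening in mm.
Only numpy, scipy, OpenCV 4.12 (cv2) and the standard library are available. Lean on these libraries where they do the work, as an engineer would, in place of code of your own. Each camera call takes 0.05 s, during which the arm holds its last target. There are 200 camera calls.

## Working session

There is one attempt and no reset: what is moved stays moved. The work goes in short steps, Python scripts to look and compute and a shell command to move; the robot and the scene stay as the last step left them, time stands still between calls to the robot, and variables do not carry over. Pictures are saved under pics/ and viewed, about 8 in all and at most 12, crops included, and the job is handed in when it is done.

```bash
ls; mkdir -p pics; python3 - <<'E'
from workcell import env
import cv2,numpy as np
for n in("scene","top"):
    f=env.grab_frame(n);cv2.imwrite(f"pics/{n}0.png",f[:,:,::-1])
    c=env.get_calibration(n);print(n,{k:np.round(v,3).tolist() for k,v in c.items()})
print(env.state())
E
```

```text
pics
scene {'fx': 502.264, 'fy': 502.264, 'cx': 322.761, 'cy': 236.538, 'R': [[0.565, -0.825, -0.003], [-0.352, -0.238, -0.905], [0.746, 0.513, -0.425]], 't': [-326.303, 316.787, 795.508]}
top {'fx': 496.52, 'fy': 496.52, 'cx': 321.565, 'cy': 240.605, 'R': [[-0.016, -1.0, -0.001], [-0.985, 0.016, -0.174], [0.174, -0.002, -0.985]], 't': [-13.845, 561.558, 1309.782]}
{'time_s': 0.1, 'qpos': array([ 7.20213074e+01,  1.83490123e+01,  8.96955978e+01, -7.78955559e-04,
        7.20434001e+01, -1.14506349e+00]), 'qvel': array([-0.00139305, -0.09757805, -0.24222558, -0.01287252,  0.07576392,
        0.01619146]), 'effort': array([-2.73782316e-04, -4.13326943e+01, -2.32505947e+01,  7.27025885e-02,
        4.22570820e-02, -6.58298700e-05]), 'ee_pos': array([166.38343929, 549.96764496, 213.21984875]), 'ee_rot': array([-1.79911993e+02, -1.01828119e-03,  1.63166611e+02]), 'force': array([ 0.19748146,  0.33643339, -0.04272048]), 'torque': array([ 0.04564126, -0.04750185,  0.04068577]), 'gripper_width': 91.30937490050748}
```

View pics/scene0.png

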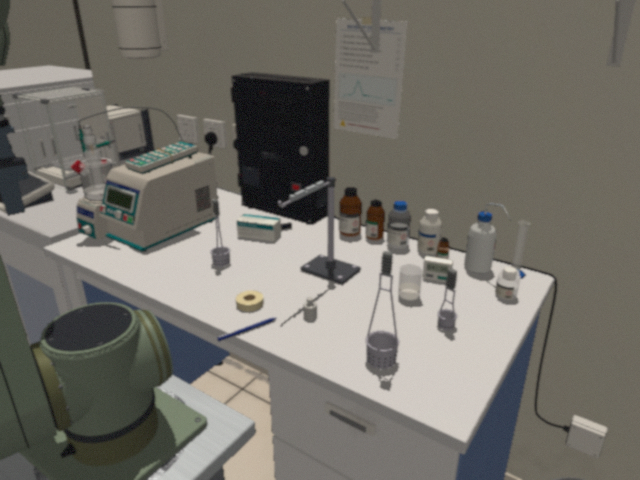

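View pics/top0.png

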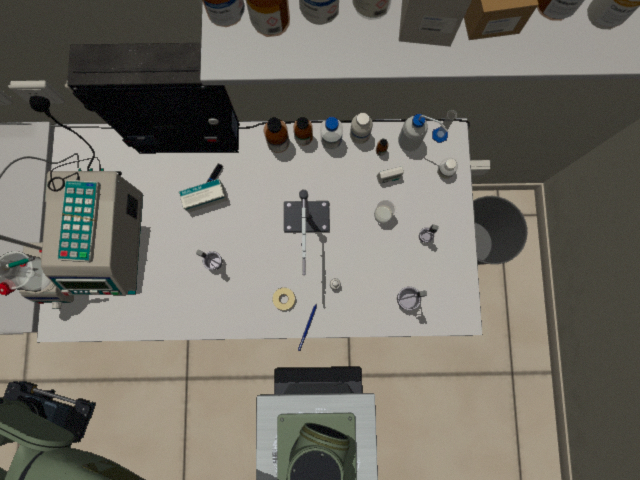

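The top view shows the large basket near (410,299), small (428,236), middle (212,262), and the strip from (304,195) to (304,275). The beaker is at (384,212), the weight at (335,285) and the tape at (284,299). Next I'll make enlarged crops for exact pixels.

```bash
python3 - <<'E'
import cv2,numpy as np
def tile(im,x,y,w,h,s,W,H):
    c=cv2.resize(im[y:y+h,x:x+w],None,fx=s,fy=s,interpolation=cv2.INTER_CUBIC)
    for k in range(0,w,10): cv2.putText(c,str(x+k),(k*s,8),0,.28,(0,0,255),1);cv2.line(c,(k*s,9),(k*s,14),(0,0,255),1)
    for k in range(10,h,10): cv2.putText(c,str(y+k),(0,k*s),0,.28,(0,0,255),1)
    o=np.zeros((H,W,3),np.uint8);o[:c.shape[0],:c.shape[1]]=c[:H,:W];return o
t=cv2.imread("pics/top0.png");s=cv2.imread("pics/scene0.png")
a=np.hstack([tile(t,385,275,50,45,5,250,250),tile(t,405,215,50,45,5,250,250),tile(t,190,240,50,45,5,250,250)])
b=np.hstack([tile(t,270,180,70,105,3,230,330),tile(s,270,170,100,110,3,310,330),tile(s,195,190,50,85,4,210,330)])
cv2.imwrite("pics/c1.png",np.vstack([a,b]))
cv2.imwrite("pics/c2.png",np.hstack([tile(s,355,240,60,140,4,250,570),tile(s,425,260,50,80,5,260,570)]))
E
```

```text
(no output)
```

View pics/c1.png

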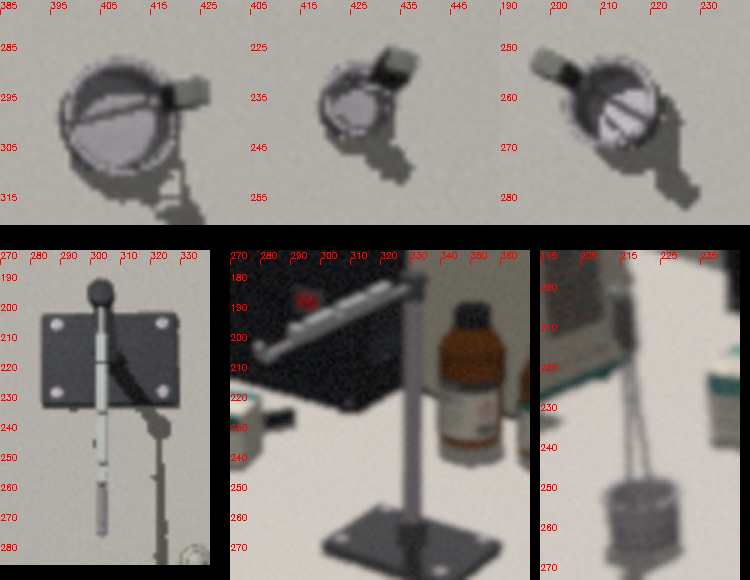

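View pics/c2.png

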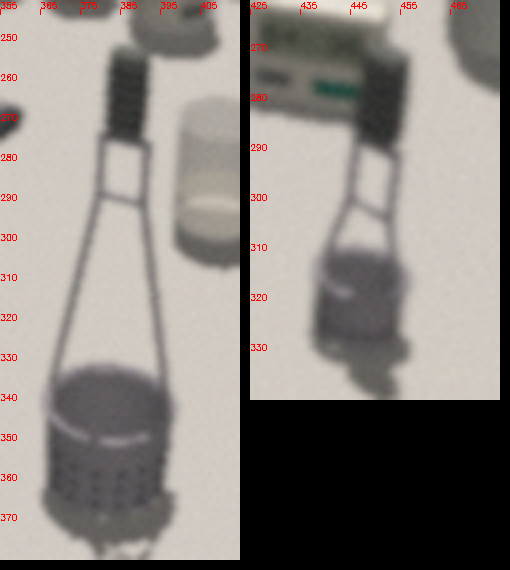

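The crops show the grip tops: large at top (423.8,293.6) and scene (387,252.5), small at top (435,227.8) and scene (452.6,270), middle at top (199.5,252.6). The notches show in the top view at about rows 217, 234 and 251 in column 303.5, with the collar at (303.3,194) and the tip at (303.7,275).

```bash
cat > h.py <<'E'
from workcell import env
import numpy as np
def ray(n,u,v):
    c=env.get_calibration(n);R=np.array(c["R"]);t=np.array(c["t"])
    d=R.T@[(u-c["cx"])/c["fx"],(v-c["cy"])/c["fy"],1];return -R.T@t,d
def plane(n,u,v,z):
    o,d=ray(n,u,v);return (o+d*(z-o[2])/d[2]).round(1)
def tri(a,b):
    o1,d1=ray("top",*a);o2,d2=ray("scene",*b)
    s=np.linalg.lstsq(np.c_[d1,-d2],o2-o1,rcond=None)[0]
    p,q=o1+d1*s[0],o2+d2*s[1];return ((p+q)/2).round(1),np.linalg.norm(p-q).round(1)
def proj(n,X):
    c=env.get_calibration(n);p=np.array(c["R"])@X+np.array(c["t"])
    return round(c["fx"]*p[0]/p[2]+c["cx"],1),round(c["fy"]*p[1]/p[2]+c["cy"],1)
E
python3 - <<'E'
from h import *
print("L",tri((423.8,293.6),(387,252.5)),plane("top",423.8,293.6,231))
print("S",tri((435,227.8),(452.6,270)),plane("top",435,227.8,134))
M=plane("top",199.5,252.6,178);print("M",M,"in scene",proj("scene",M),[tri((199.5,252.6),(215.5,v)) for v in (196,200)])
print("cup L",plane("top",408.5,298,45),"S",plane("top",426,235,28),"M",plane("top",212,261,36))
for n,u,v in(("collar",303.3,194),("n1",303.5,217),("n2",303.6,234),("n3",303.6,250.7),("tip",303.7,275)):print(n,plane("top",u,v,250))
print("tip",tri((303.7,275),(283.5,203.5)),"n2",tri((303.6,234),(305,190)),"collar",tri((303.3,194),(328.5,179)))
for n,p,q,z in(("L",(380,289),(390.3,292),162),("L",(366.5,338),(396,338),45),("S",(445.5,300.5),(453,304),65)):
    a,b=plane("scene",*p,z),plane("scene",*q,z);d=b-a;print(n,a,b,np.hypot(*d[:2]),np.degrees(np.arctan2(d[1],d[0])))
E
```

```text
L (array([ 400.1, -257.1,  231.6]), np.float64(1.2)) [ 400.4 -257.7  231. ]
S (array([ 575.4, -315.9,  134.8]), np.float64(1.9)) [ 575.1 -315.2  134. ]
M [513.3 278.7 178. ] in scene (np.float64(215.2), np.float64(199.7)) [(array([512. , 275.6, 188.8]), np.float64(1.1)), (array([513.7, 278.7, 177.1]), np.float64(0.8))]
cup L [ 401.5 -254.2   45. ] S [ 576.3 -314.    28. ] M [511.6 278.8  36. ]
collar [638.4  19.1 250. ]
n1 [582.7  19.2 250. ]
n2 [542.1  19.3 250. ]
n3 [502.6  19.7 250. ]
tip [446.1  20.  250. ]
tip (array([450. ,  16.2, 245.4]), np.float64(10.5)) n2 (array([541.8,  20.4, 247.1]), np.float64(2.5)) collar (array([638.1,  21.2, 245.6]), np.float64(4.9))
L [ 389.6 -252.   162. ] [ 390.8 -271.7  162. ] 19.736514383244057 -86.5142088168779
L [ 391.6 -227.9   45. ] [ 423.  -274.2   45. ] 55.94327484157499 -55.85543904603176
S [ 569.3 -311.8   65. ] [ 565.3 -329.4   65. ] 18.048822676285532 -102.80426606528678
```

Heights agree with the text: the large grip top is at 231.6 mm, the small at 134.8 and the middle about 177. The notches lie about 56, 96 and 136 mm from the post. I'll move above the large basket with the jaws along its y (about -85°).

```bash
python3 -m jog '[{"dx":0.02,"dy":-0.04,"dz":0.01,"wz":-0.138,"grip":-1},{"dx":0.02,"dy":-0.04,"dz":0.01,"wz":-0.138},{"dx":0.02,"dy":-0.04,"dz":0.01,"wz":-0.138},{"dx":0.02,"dy":-0.04,"dz":0.01,"wz":-0.138},{"dx":0.02,"dy":-0.04,"dz":0.01,"wz":-0.138},{"dx":0.02,"dy":-0.04,"dz":0.01,"wz":-0.138},{"dx":0.02,"dy":-0.04,"dz":0.01,"wz":-0.138},{"dx":0.02,"dy":-0.04,"wz":-0.138},{"dx":0.02,"dy":-0.04,"wz":-0.138},{"dx":0.02,"dy":-0.04,"wz":-0.138}]' && python3 -m jog '[{"dx":0.003,"dy":-0.04,"wz":-0.138},{"dx":0.003,"dy":-0.04,"wz":-0.138},{"dx":0.003,"dy":-0.04,"wz":-0.138},{"dx":0.003,"dy":-0.04,"wz":-0.138},{"dx":0.003,"dy":-0.04,"wz":-0.138},{"dx":0.003,"dy":-0.04,"wz":-0.138},{"dx":0.003,"dy":-0.04,"wz":-0.138},{"dx":0.003,"dy":-0.04,"wz":-0.138},{"dx":0.003,"dy":-0.04,"wz":-0.138},{"dx":0.003,"dy":-0.04,"wz":-0.138}]' && python3 -m jog '[{"dx":0},{"dx":0}]'
```

```text
invalid input
```

```bash
python3 -m jog '[{"dx":0.02,"dy":-0.04,"dz":0.01,"wx":0,"wy":0,"wz":-0.138,"grip":-1},{"dx":0.02,"dy":-0.04,"dz":0.01,"wx":0,"wy":0,"wz":-0.138,"grip":-1},{"dx":0.02,"dy":-0.04,"dz":0.01,"wx":0,"wy":0,"wz":-0.138,"grip":-1},{"dx":0.02,"dy":-0.04,"dz":0.01,"wx":0,"wy":0,"wz":-0.138,"grip":-1},{"dx":0.02,"dy":-0.04,"dz":0.01,"wx":0,"wy":0,"wz":-0.138,"grip":-1}]'
```

```text
time_s: 0.6
ee_pos: [266.8, 348.6, 264.0]
ee_rot: [-180.0, 0.0, 123.3]
force: [1.3, -0.2, -0.3]
gripper_width: 91.0
```

```bash
python3 -m jog '[{"dx":0.02,"dy":-0.04,"dz":0.01,"wz":-0.138,"grip":-1},{"dx":0.02,"dy":-0.04,"dz":0.01,"wz":-0.138,"grip":-1},{"dx":0.02,"dy":-0.04,"wz":-0.138,"grip":-1},{"dx":0.02,"dy":-0.04,"wz":-0.138,"grip":-1},{"dx":0.02,"dy":-0.04,"wz":-0.138,"grip":-1}]'  && python3 -m jog '[{"dx":0.003,"dy":-0.04,"wz":-0.138,"grip":-1},{"dx":0.003,"dy":-0.04,"wz":-0.138,"grip":-1},{"dx":0.003,"dy":-0.04,"wz":-0.138,"grip":-1},{"dx":0.003,"dy":-0.04,"wz":-0.138,"grip":-1},{"dx":0.003,"dy":-0.04,"wz":-0.138,"grip":-1},{"dx":0.003,"dy":-0.04,"wz":-0.138,"grip":-1},{"dx":0.003,"dy":-0.04,"wz":-0.138,"grip":-1},{"dx":0.003,"dy":-0.04,"wz":-0.138,"grip":-1},{"dx":0.003,"dy":-0.04,"wz":-0.138,"grip":-1},{"dx":0.003,"dy":-0.04,"wz":-0.138,"grip":-1}]' && python3 -m jog '[{"grip":-1},{"grip":-1}]'
```

```text
invalid input
```

```bash
python3 -m jog '[{"dx":0.02,"dy":-0.04,"dz":0.005,"wx":0,"wy":0,"wz":-0.1374,"grip":-1},{"dx":0.02,"dy":-0.04,"dz":0.005,"wx":0,"wy":0,"wz":-0.1374,"grip":-1},{"dx":0.02,"dy":-0.04,"dz":0.005,"wx":0,"wy":0,"wz":-0.1374,"grip":-1},{"dx":0.02,"dy":-0.04,"dz":0,"wx":0,"wy":0,"wz":-0.1374,"grip":-1},{"dx":0.02,"dy":-0.04,"dz":0,"wx":0,"wy":0,"wz":-0.1374,"grip":-1}]' && python3 -m jog '[{"dx":0.0034,"dy":-0.0406,"dz":0,"wx":0,"wy":0,"wz":-0.1374,"grip":-1},{"dx":0.0034,"dy":-0.0406,"dz":0,"wx":0,"wy":0,"wz":-0.1374,"grip":-1},{"dx":0.0034,"dy":-0.0406,"dz":0,"wx":0,"wy":0,"wz":-0.1374,"grip":-1},{"dx":0.0034,"dy":-0.0406,"dz":0,"wx":0,"wy":0,"wz":-0.1374,"grip":-1},{"dx":0.0034,"dy":-0.0406,"dz":0,"wx":0,"wy":0,"wz":-0.1374,"grip":-1},{"dx":0.0034,"dy":-0.0406,"dz":0,"wx":0,"wy":0,"wz":-0.1374,"grip":-1},{"dx":0.0034,"dy":-0.0406,"dz":0,"wx":0,"wy":0,"wz":-0.1374,"grip":-1},{"dx":0.0034,"dy":-0.0406,"dz":0,"wx":0,"wy":0,"wz":-0.1374,"grip":-1},{"dx":0.0034,"dy":-0.0406,"dz":0,"wx":0,"wy":0,"wz":-0.1374,"grip":-1},{"dx":0.0034,"dy":-0.0406,"dz":0,"wx":0,"wy":0,"wz":-0.1374,"grip":-1}]' && python3 -m jog '[{"dx":0,"dy":0,"dz":0,"wx":0,"wy":0,"wz":0,"grip":-1},{"dx":0,"dy":0,"dz":0,"wx":0,"wy":0,"wz":0,"grip":-1}]'
```

```text
time_s: 1.1
ee_pos: [366.8, 148.6, 279.0]
ee_rot: [180.0, -0.0, 84.0]
force: [1.2, 0.6, 0.3]
gripper_width: 91.7
time_s: 2.1
ee_pos: [400.1, -257.2, 278.7]
ee_rot: [-180.0, 0.0, 5.2]
force: [0.3, -0.3, 0.8]
gripper_width: 91.3
time_s: 2.3
ee_pos: [400.1, -255.8, 278.3]
ee_rot: [-179.9, 0.1, 5.5]
force: [-0.3, 0.9, -0.5]
gripper_width: 91.4
```

```bash
python3 -m jog '[{"dx":0,"dy":-0.0005,"dz":-0.025,"wx":0,"wy":0,"wz":0,"grip":-1},{"dx":0,"dy":0,"dz":-0.025,"wx":0,"wy":0,"wz":0,"grip":-1},{"dx":0,"dy":0,"dz":-0.02,"wx":0,"wy":0,"wz":0,"grip":-0.3},{"dx":0,"dy":0,"dz":-0.013,"wx":0,"wy":0,"wz":0,"grip":0.3},{"dx":0,"dy":0,"dz":0,"wx":0,"wy":0,"wz":0,"grip":0.5},{"dx":0,"dy":0,"dz":0,"wx":0,"wy":0,"wz":0,"grip":0.5}]' 10 && python3 -m jog '[{"dx":0,"dy":0,"dz":0,"wx":0,"wy":0,"wz":0,"grip":0.6},{"dx":0,"dy":0,"dz":0,"wx":0,"wy":0,"wz":0,"grip":0.65},{"dx":0,"dy":0,"dz":0,"wx":0,"wy":0,"wz":0,"grip":0.7},{"dx":0,"dy":0,"dz":0,"wx":0,"wy":0,"wz":0,"grip":1},{"dx":0,"dy":0,"dz":0,"wx":0,"wy":0,"wz":0,"grip":1},{"dx":0,"dy":0,"dz":0,"wx":0,"wy":0,"wz":0,"grip":1},{"dx":0,"dy":0,"dz":0,"wx":0,"wy":0,"wz":0,"grip":1}]' 20
python3 - <<'E'
from h import *;import cv2
s=env.grab_frame("scene");t=env.grab_frame("top")
c=np.hstack([cv2.resize(s[200:390,320:450],None,fx=3,fy=3),cv2.resize(t[180:370,360:480],None,fx=3,fy=3)])
cv2.imwrite("pics/g1.png",c[:,:,::-1])
E
```

```text
time_s: 2.9
ee_pos: [400.7, -255.2, 196.5]
ee_rot: [180.0, -0.0, 5.7]
force: [0.3, 0.3, -0.0]
gripper_width: 62.2
time_s: 3.6
ee_pos: [400.5, -256.2, 196.1]
ee_rot: [180.0, -0.0, 5.5]
force: [0.2, 0.1, -0.4]
gripper_width: 15.9
```

View pics/g1.png

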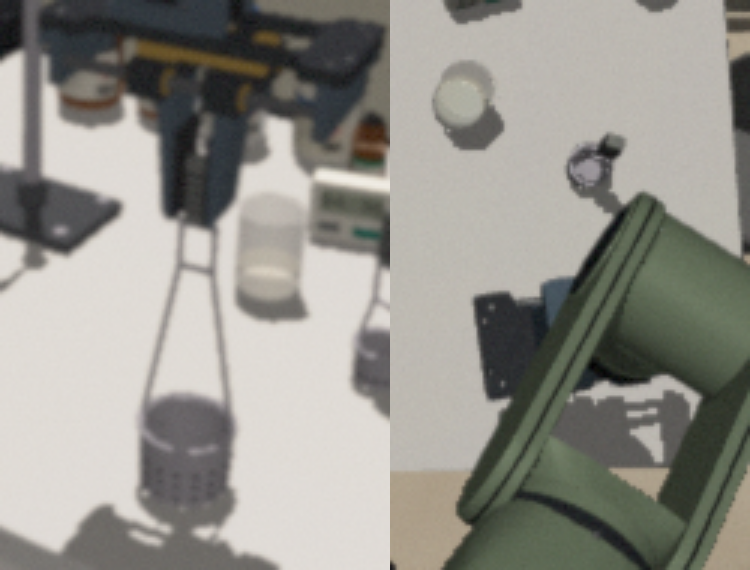

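The grip is held square at 15.9 mm, and the eye is clear below the fingers at (195,240) in the crop. Next: lift, then carry to just outside the tip.

```bash
python3 -m jog '[{"dx":0,"dy":0,"dz":0.006,"wx":0,"wy":0,"wz":0,"grip":1},{"dx":0,"dy":0,"dz":0.015,"wx":0,"wy":0,"wz":0,"grip":1},{"dx":0,"dy":0,"dz":0.02,"wx":0,"wy":0,"wz":0,"grip":1},{"dx":0,"dy":0,"dz":0.02,"wx":0,"wy":0,"wz":0,"grip":1},{"dx":0,"dy":0.005,"dz":0.01,"wx":0,"wy":0,"wz":0,"grip":1},{"dx":0.001,"dy":0.012,"dz":0,"wx":0,"wy":0,"wz":0,"grip":1},{"dx":0.001,"dy":0.02,"dz":0,"wx":0,"wy":0,"wz":-0.01,"grip":1},{"dx":0.001,"dy":0.02,"dz":0,"wx":0,"wy":0,"wz":-0.01,"grip":1},{"dx":0.001,"dy":0.02,"dz":0,"wx":0,"wy":0,"wz":-0.01,"grip":1},{"dx":0.001,"dy":0.02,"dz":0,"wx":0,"wy":0,"wz":-0.01,"grip":1}]' 25 && python3 -m jog '[{"dx":0.001,"dy":0.022,"dz":0,"wx":0,"wy":0,"wz":-0.01,"grip":1},{"dx":0.001,"dy":0.022,"dz":0,"wx":0,"wy":0,"wz":-0.01,"grip":1},{"dx":0.001,"dy":0.022,"dz":0,"wx":0,"wy":0,"wz":-0.01,"grip":1},{"dx":0.001,"dy":0.022,"dz":0,"wx":0,"wy":0,"wz":-0.01,"grip":1},{"dx":0.001,"dy":0.022,"dz":0,"wx":0,"wy":0,"wz":-0.01,"grip":1},{"dx":0,"dy":0.022,"dz":0,"wx":0,"wy":0,"wz":-0.01,"grip":1},{"dx":0,"dy":0.02,"dz":0,"wx":0,"wy":0,"wz":0,"grip":1},{"dx":0,"dy":0.015,"dz":0,"wx":0,"wy":0,"wz":0,"grip":1},{"dx":0,"dy":0.008,"dz":0,"wx":0,"wy":0,"wz":0,"grip":1},{"dx":0,"dy":0.003,"dz":-0.001,"wx":0,"wy":0,"wz":0,"grip":1}]' && python3 -m jog '[{"dx":0,"dy":0,"dz":0,"wx":0,"wy":0,"wz":0,"grip":1},{"dx":0,"dy":0,"dz":0,"wx":0,"wy":0,"wz":0,"grip":1},{"dx":0,"dy":0,"dz":0,"wx":0,"wy":0,"wz":0,"grip":1}]'
python3 - <<'E'
from h import *;import cv2
s=env.grab_frame("scene")
cv2.imwrite("pics/t1.png",cv2.resize(s[150:300,220:400],None,fx=4,fy=4,interpolation=cv2.INTER_CUBIC)[:,:,::-1])
st=env.state();p=st["ee_pos"];print(p,st["force"],st["gripper_width"])
for y in(-8.5,0,8.5):print(proj("scene",p+[0,y,-9.1]),proj("scene",p+[0,y,-36]))
print([proj("scene",np.array(q)) for q in((448,20,247),(448,17,247),(448,23,247))])
E
```

```text
time_s: 4.7
ee_pos: [404.6, -157.1, 265.7]
ee_rot: [-179.9, 0.1, 3.2]
force: [0.5, 0.2, -1.1]
gripper_width: 15.8
time_s: 5.7
ee_pos: [409.8, 19.8, 265.3]
ee_rot: [180.0, 0.1, -0.1]
force: [0.7, 0.2, -2.6]
gripper_width: 15.7
time_s: 6.0
ee_pos: [410.5, 18.4, 265.9]
ee_rot: [180.0, 0.0, -0.2]
force: [0.2, 0.4, -1.7]
gripper_width: 15.8
[410.52715623  18.39557656 265.92581283] [-1.18984333  0.46953614 -1.50474314] 15.899398991322126
(np.float64(270.7), np.float64(205.0)) (np.float64(271.4), np.float64(217.5))
(np.float64(267.4), np.float64(204.1)) (np.float64(268.1), np.float64(216.6))
(np.float64(264.2), np.float64(203.3)) (np.float64(264.9), np.float64(215.6))
[(np.float64(278.8), np.float64(202.9)), (np.float64(280.0), np.float64(203.2)), (np.float64(277.7), np.float64(202.6))]
```

View pics/t1.png

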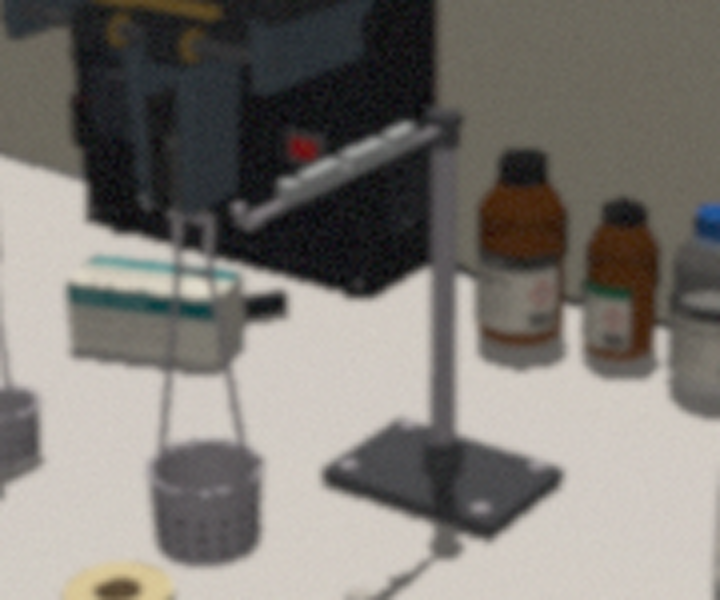

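The eye (predicted columns 264–271, seen 263.5–272.5) lines up with the tip at (280,203). I'll thread it onto the arm, stopping short of the first notch.

```bash
python3 -m jog '[{"dx":0.008,"dy":0.0005,"dz":0,"wx":0,"wy":0,"wz":0,"grip":1},{"dx":0.015,"dy":0,"dz":0,"wx":0,"wy":0,"wz":0,"grip":1},{"dx":0.015,"dy":0,"dz":0,"wx":0,"wy":0,"wz":0,"grip":1},{"dx":0.015,"dy":0,"dz":0,"wx":0,"wy":0,"wz":0,"grip":1},{"dx":0.01,"dy":0,"dz":0,"wx":0,"wy":0,"wz":0,"grip":1}]' && python3 -m jog '[{"dx":0.015,"dy":0,"dz":0,"wx":0,"wy":0,"wz":0,"grip":1},{"dx":0.02,"dy":0,"dz":0,"wx":0,"wy":0,"wz":0,"grip":1},{"dx":0.02,"dy":0,"dz":0,"wx":0,"wy":0,"wz":0,"grip":1},{"dx":0.02,"dy":0,"dz":0,"wx":0,"wy":0,"wz":0,"grip":1},{"dx":0.014,"dy":0,"dz":0,"wx":0,"wy":0,"wz":0,"grip":1},{"dx":0.006,"dy":0,"dz":0,"wx":0,"wy":0,"wz":0,"grip":1},{"dx":0,"dy":0,"dz":0,"wx":0,"wy":0,"wz":0,"grip":1},{"dx":0,"dy":0,"dz":0,"wx":0,"wy":0,"wz":0,"grip":1}]' && python3 -m jog '[{"dx":0,"dy":0,"dz":-0.001,"wx":0,"wy":0,"wz":0,"grip":1},{"dx":0,"dy":0,"dz":-0.001,"wx":0,"wy":0,"wz":0,"grip":1},{"dx":0,"dy":0,"dz":0,"wx":0,"wy":0,"wz":0,"grip":1},{"dx":0,"dy":0,"dz":0,"wx":0,"wy":0,"wz":0,"grip":1}]'
```

```text
time_s: 6.55
ee_pos: [475.5, 19.4, 265.6]
ee_rot: [180.0, -0.0, -0.2]
force: [-0.8, -0.6, -1.6]
gripper_width: 16.0
time_s: 7.35
ee_pos: [568.1, 19.4, 265.8]
ee_rot: [180.0, 0.1, -0.2]
force: [-0.9, 1.1, -0.7]
gripper_width: 15.8
time_s: 7.75
ee_pos: [568.3, 19.4, 264.1]
ee_rot: [180.0, -0.0, -0.2]
force: [0.1, -0.1, -1.6]
gripper_width: 15.9
```

```bash
for i in 1; do :; done; python3 -m jog '[{"dx":0,"dy":0,"dz":-0.001,"wx":0,"wy":0,"wz":0,"grip":1},{"dx":0,"dy":0,"dz":0,"wx":0,"wy":0,"wz":0,"grip":1}]' && python3 -m jog '[{"dx":0,"dy":0,"dz":-0.0007,"wx":0,"wy":0,"wz":0,"grip":1},{"dx":0,"dy":0,"dz":0,"wx":0,"wy":0,"wz":0,"grip":1}]' && python3 -m jog '[{"dx":0,"dy":0,"dz":-0.0007,"wx":0,"wy":0,"wz":0,"grip":1},{"dx":0,"dy":0,"dz":0,"wx":0,"wy":0,"wz":0,"grip":1}]' && python3 -m jog '[{"dx":0,"dy":0,"dz":-0.0004,"wx":0,"wy":0,"wz":0,"grip":1},{"dx":0,"dy":0,"dz":0,"wx":0,"wy":0,"wz":0,"grip":1}]'
```

```text
time_s: 7.95
ee_pos: [568.4, 19.4, 262.9]
ee_rot: [180.0, 0.0, -0.2]
force: [-0.7, 0.4, -2.8]
gripper_width: 15.8
time_s: 8.15
ee_pos: [568.5, 19.4, 262.2]
ee_rot: [180.0, 0.0, -0.2]
force: [-0.1, 0.1, -1.2]
gripper_width: 15.5
time_s: 8.35
ee_pos: [568.6, 19.4, 261.6]
ee_rot: [180.0, -0.0, -0.2]
force: [0.3, 0.1, -0.9]
gripper_width: 15.8
time_s: 8.55
ee_pos: [568.6, 19.4, 261.4]
ee_rot: [180.0, -0.0, -0.2]
force: [-0.2, 0.1, -0.2]
gripper_width: 16.0
```

```bash
python3 -m jog '[{"dx":0,"dy":0,"dz":-0.0005,"wx":0,"wy":0,"wz":0,"grip":1},{"dx":0,"dy":0,"dz":0,"wx":0,"wy":0,"wz":0,"grip":1}]' && python3 -m jog '[{"dx":0,"dy":0,"dz":-0.0004,"wx":0,"wy":0,"wz":0,"grip":1},{"dx":0,"dy":0,"dz":0,"wx":0,"wy":0,"wz":0,"grip":1},{"dx":0,"dy":0,"dz":0,"wx":0,"wy":0,"wz":0,"grip":1}]'
```

```text
time_s: 8.75
ee_pos: [568.6, 19.4, 261.3]
ee_rot: [180.0, -0.0, -0.2]
force: [0.0, -0.5, 2.6]
gripper_width: 15.2
time_s: 9.05
ee_pos: [568.6, 19.4, 261.1]
ee_rot: [180.0, -0.1, -0.2]
force: [-2.0, -0.3, 5.8]
gripper_width: 15.8
```

Contact is at tcp z≈261.3, as expected. I'll ease off a little and slide inward.

```bash
python3 -m jog '[{"dx":0.001,"dy":0,"dz":0.0003,"wx":0,"wy":0,"wz":0,"grip":1},{"dx":0.001,"dy":0,"dz":0,"wx":0,"wy":0,"wz":0,"grip":1},{"dx":0.001,"dy":0,"dz":0,"wx":0,"wy":0,"wz":0,"grip":1},{"dx":0.001,"dy":0,"dz":0,"wx":0,"wy":0,"wz":0,"grip":1}]' && python3 -m jog '[{"dx":0.001,"dy":0,"dz":0,"wx":0,"wy":0,"wz":0,"grip":1},{"dx":0.001,"dy":0,"dz":0,"wx":0,"wy":0,"wz":0,"grip":1},{"dx":0.001,"dy":0,"dz":0,"wx":0,"wy":0,"wz":0,"grip":1}]' && python3 -m jog '[{"dx":0.001,"dy":0,"dz":0,"wx":0,"wy":0,"wz":0,"grip":1},{"dx":0.001,"dy":0,"dz":0,"wx":0,"wy":0,"wz":0,"grip":1}]' && python3 -m jog '[{"dx":0.001,"dy":0,"dz":0,"wx":0,"wy":0,"wz":0,"grip":1},{"dx":0,"dy":0,"dz":0,"wx":0,"wy":0,"wz":0,"grip":1}]' && python3 -m jog '[{"dx":0.001,"dy":0,"dz":0,"wx":0,"wy":0,"wz":0,"grip":1},{"dx":0,"dy":0,"dz":0,"wx":0,"wy":0,"wz":0,"grip":1}]'
```

```text
time_s: 9.45
ee_pos: [570.5, 19.4, 261.0]
ee_rot: [180.0, 0.3, -0.2]
force: [-6.5, -0.4, 7.0]
gripper_width: 15.9
time_s: 9.75
ee_pos: [573.4, 19.4, 261.0]
ee_rot: [180.0, 0.3, -0.2]
force: [-6.5, -0.6, 8.0]
gripper_width: 15.5
time_s: 9.95
ee_pos: [577.5, 19.4, 260.1]
ee_rot: [180.0, 0.0, -0.2]
force: [-0.1, -0.4, -1.5]
gripper_width: 15.8
time_s: 10.15
ee_pos: [578.7, 19.4, 259.7]
ee_rot: [180.0, 0.1, -0.2]
force: [0.3, -0.7, -1.9]
gripper_width: 15.5
time_s: 10.35
ee_pos: [579.7, 19.4, 260.2]
ee_rot: [180.0, 0.0, -0.2]
force: [-0.2, 0.7, -1.9]
gripper_width: 16.2
```

```bash
python3 -m jog '[{"dx":-0.0005,"dy":0,"dz":-0.001,"wx":0,"wy":0,"wz":0,"grip":1},{"dx":0,"dy":0,"dz":0,"wx":0,"wy":0,"wz":0,"grip":1}]' && python3 -m jog '[{"dx":0,"dy":0,"dz":-0.0005,"wx":0,"wy":0,"wz":0,"grip":1},{"dx":0,"dy":0,"dz":0,"wx":0,"wy":0,"wz":0,"grip":1}]' && python3 -m jog '[{"dx":0,"dy":0,"dz":-0.0005,"wx":0,"wy":0,"wz":0,"grip":1},{"dx":0,"dy":0,"dz":0,"wx":0,"wy":0,"wz":0,"grip":1}]'
```

```text
time_s: 10.55
ee_pos: [578.9, 19.4, 259.3]
ee_rot: [180.0, 0.0, -0.2]
force: [0.0, -0.5, -2.6]
gripper_width: 15.9
time_s: 10.75
ee_pos: [579.0, 19.4, 259.0]
ee_rot: [180.0, 0.0, -0.2]
force: [0.1, 0.5, -2.3]
gripper_width: 15.8
time_s: 10.95
ee_pos: [579.0, 19.4, 258.5]
ee_rot: [180.0, 0.0, -0.2]
force: [-0.1, -0.2, -2.5]
gripper_width: 15.8
```

```bash
python3 -m jog '[{"dx":0,"dy":0,"dz":-0.001,"wx":0,"wy":0,"wz":0,"grip":1},{"dx":0,"dy":0,"dz":0,"wx":0,"wy":0,"wz":0,"grip":1}]' && python3 -m jog '[{"dx":0,"dy":0,"dz":-0.0008,"wx":0,"wy":0,"wz":0,"grip":1},{"dx":0,"dy":0,"dz":0,"wx":0,"wy":0,"wz":0,"grip":1}]' && python3 -m jog '[{"dx":0,"dy":0,"dz":-0.0004,"wx":0,"wy":0,"wz":0,"grip":1},{"dx":0,"dy":0,"dz":0,"wx":0,"wy":0,"wz":0,"grip":1}]' && python3 -m jog '[{"dx":0,"dy":0,"dz":-0.0003,"wx":0,"wy":0,"wz":0,"grip":1},{"dx":0,"dy":0,"dz":0,"wx":0,"wy":0,"wz":0,"grip":1}]'
```

```text
time_s: 11.15
ee_pos: [578.9, 19.4, 257.4]
ee_rot: [180.0, 0.0, -0.2]
force: [-0.2, 0.4, -1.3]
gripper_width: 15.8
time_s: 11.35
ee_pos: [579.1, 19.4, 257.0]
ee_rot: [180.0, -0.0, -0.2]
force: [0.2, 0.1, -0.4]
gripper_width: 15.7
time_s: 11.55
ee_pos: [579.1, 19.4, 256.9]
ee_rot: [180.0, -0.0, -0.2]
force: [-0.3, -0.1, 1.6]
gripper_width: 15.9
time_s: 11.75
ee_pos: [579.1, 19.4, 256.9]
ee_rot: [180.0, -0.1, -0.2]
force: [-1.4, 0.5, 4.7]
gripper_width: 16.0
```

```bash
python3 -m jog '[{"dx":0.0015,"dy":0,"dz":0.0003,"wx":0,"wy":0,"wz":0,"grip":1},{"dx":0,"dy":0,"dz":0,"wx":0,"wy":0,"wz":0,"grip":1}]' && python3 -m jog '[{"dx":-0.0015,"dy":0,"dz":0,"wx":0,"wy":0,"wz":0,"grip":1},{"dx":-0.0015,"dy":0,"dz":0,"wx":0,"wy":0,"wz":0,"grip":1},{"dx":0,"dy":0,"dz":0,"wx":0,"wy":0,"wz":0,"grip":1}]' && python3 -m jog '[{"dx":0.001,"dy":0,"dz":0,"wx":0,"wy":0,"wz":0,"grip":1},{"dx":0,"dy":0,"dz":0,"wx":0,"wy":0,"wz":0,"grip":1}]'
python3 - <<'E'
from h import *;import cv2
s=env.grab_frame("scene")
cv2.imwrite("pics/t2.png",cv2.resize(s[150:290,260:400],None,fx=4,fy=4,interpolation=cv2.INTER_CUBIC)[:,:,::-1])
E
```

```text
time_s: 11.95
ee_pos: [579.6, 19.4, 256.8]
ee_rot: [180.0, 0.1, -0.2]
force: [-4.3, -0.2, 7.0]
gripper_width: 15.6
time_s: 12.25
ee_pos: [578.9, 19.4, 256.9]
ee_rot: [180.0, -0.2, -0.2]
force: [2.6, 0.3, 3.8]
gripper_width: 15.6
time_s: 12.45
ee_pos: [579.0, 19.4, 256.8]
ee_rot: [180.0, -0.1, -0.2]
force: [1.4, -0.0, 4.7]
gripper_width: 15.5
```

View pics/t2.png

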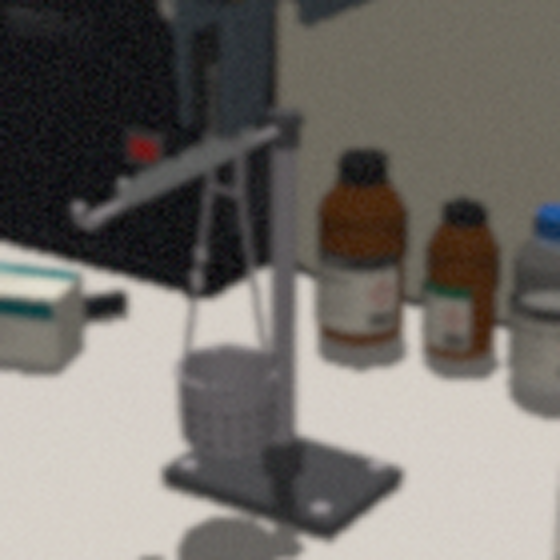

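The large basket's rod is held in the x direction and seated about 4.4 mm below the strip top. The picture shows it under the arm's inner end and upright. Now unload, release and rise.

```bash
python3 -m jog '[{"dx":0.0003,"dy":0,"dz":0.0004,"wx":0,"wy":0,"wz":0,"grip":1},{"dx":0,"dy":0,"dz":0,"wx":0,"wy":0,"wz":0,"grip":1}]' 3 && python3 -m jog '[{"dx":0,"dy":0,"dz":0,"wx":0,"wy":0,"wz":0,"grip":0.6},{"dx":0,"dy":0,"dz":0,"wx":0,"wy":0,"wz":0,"grip":0.5},{"dx":0,"dy":0,"dz":0,"wx":0,"wy":0,"wz":0,"grip":0.3},{"dx":0,"dy":0,"dz":0,"wx":0,"wy":0,"wz":0,"grip":0.1},{"dx":0,"dy":0,"dz":0,"wx":0,"wy":0,"wz":0,"grip":0.1},{"dx":0,"dy":0,"dz":0,"wx":0,"wy":0,"wz":0,"grip":0.1}]'
python3 - <<'E'
from h import *;import cv2
s=env.grab_frame("scene")
cv2.imwrite("pics/t3.png",cv2.resize(s[150:290,260:400],None,fx=4,fy=4,interpolation=cv2.INTER_CUBIC)[:,:,::-1])
a=cv2.imread("pics/t2.png").astype(float);b=cv2.imread("pics/t3.png").astype(float)
d=np.abs(a-b).sum(2)[190:460,160:300];print(d.mean(),np.abs(a-b).sum(2)[300:500,320:550].mean())
print(env.state()["force"],env.state()["gripper_width"])
E
```

```text
time_s: 12.7
ee_pos: [578.8, 19.4, 256.7]
ee_rot: [180.0, 0.0, -0.2]
force: [0.1, -0.3, 4.3]
gripper_width: 16.0
time_s: 13.3
ee_pos: [578.7, 19.3, 256.7]
ee_rot: [180.0, 0.0, -0.2]
force: [-0.2, -0.2, 0.4]
gripper_width: 41.1
6.845529100529101 4.255326086956522
[ 0.30915618  0.69872645 -0.84930656] 40.88009119105473
```

```bash
python3 -m jog '[{"dx":0,"dy":0,"dz":0.01,"wx":0,"wy":0,"wz":0,"grip":0},{"dx":0,"dy":0,"dz":0.02,"wx":0,"wy":0,"wz":0,"grip":0},{"dx":0,"dy":0,"dz":0.025,"wx":0,"wy":0,"wz":0,"grip":0},{"dx":-0.003,"dy":0.01,"dz":0.01,"wx":0,"wy":0,"wz":0.14,"grip":-0.5},{"dx":-0.0037,"dy":0.0146,"dz":0,"wx":0,"wy":0,"wz":0.14,"grip":-1},{"dx":-0.0037,"dy":0.0146,"dz":0,"wx":0,"wy":0,"wz":0.14,"grip":-1},{"dx":-0.0037,"dy":0.0146,"dz":0,"wx":0,"wy":0,"wz":0.14,"grip":-1},{"dx":-0.0037,"dy":0.0146,"dz":0,"wx":0,"wy":0,"wz":0.14,"grip":-1},{"dx":-0.0037,"dy":0.0146,"dz":0,"wx":0,"wy":0,"wz":0.14,"grip":-1},{"dx":-0.0037,"dy":0.0146,"dz":0,"wx":0,"wy":0,"wz":0.14,"grip":-1}]' && python3 -m jog '[{"dx":-0.0037,"dy":0.0146,"dz":0,"wx":0,"wy":0,"wz":0.14,"grip":-1},{"dx":-0.0037,"dy":0.0146,"dz":0,"wx":0,"wy":0,"wz":0.14,"grip":-1},{"dx":-0.0037,"dy":0.0146,"dz":0,"wx":0,"wy":0,"wz":0.14,"grip":-1},{"dx":-0.0037,"dy":0.0146,"dz":0,"wx":0,"wy":0,"wz":0.14,"grip":-1},{"dx":-0.0037,"dy":0.0146,"dz":-0.015,"wx":0,"wy":0,"wz":0.14,"grip":-1},{"dx":-0.0037,"dy":0.0146,"dz":-0.02,"wx":0,"wy":0,"wz":0.14,"grip":-1},{"dx":-0.0037,"dy":0.0146,"dz":-0.02,"wx":0,"wy":0,"wz":0.14,"grip":-1},{"dx":-0.0037,"dy":0.0146,"dz":-0.02,"wx":0,"wy":0,"wz":0.14,"grip":-1},{"dx":-0.0037,"dy":0.0146,"dz":-0.02,"wx":0,"wy":0,"wz":0.14,"grip":-1},{"dx":-0.003,"dy":0.0146,"dz":-0.01,"wx":0,"wy":0,"wz":0.14,"grip":-1}]' && python3 -m jog '[{"dx":-0.003,"dy":0.0146,"dz":0,"wx":0,"wy":0,"wz":0.14,"grip":-1},{"dx":0,"dy":0,"dz":0,"wx":0,"wy":0,"wz":0,"grip":-1},{"dx":0,"dy":0,"dz":0,"wx":0,"wy":0,"wz":0,"grip":-1}]'
python3 - <<'E'
from h import *;import cv2
s=env.grab_frame("scene");t=env.grab_frame("top")
p=lambda i:cv2.resize(i,None,fx=4,fy=4,interpolation=cv2.INTER_CUBIC)
cv2.imwrite("pics/m1.png",np.hstack([p(s[150:290,180:270]),p(s[150:290,270:370])])[:,:,::-1])
E
```

```text
time_s: 14.35
ee_pos: [553.6, 117.6, 322.7]
ee_rot: [179.9, -0.0, 56.3]
force: [0.2, -0.0, 0.5]
gripper_width: 90.9
time_s: 15.35
ee_pos: [516.6, 263.3, 215.8]
ee_rot: [-179.9, -0.0, 136.5]
force: [0.1, -0.2, -0.4]
gripper_width: 91.7
time_s: 15.65
ee_pos: [514.7, 277.6, 217.5]
ee_rot: [180.0, 0.1, 144.1]
force: [-0.2, 0.7, 0.7]
gripper_width: 90.8
```

View pics/m1.png

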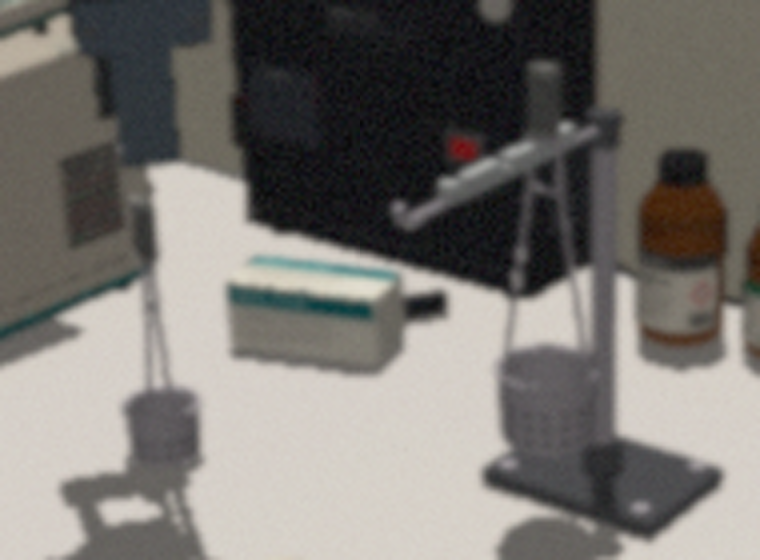

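The large basket hangs upright on the strip's inner end, with its grip at about (544,90) in the crop. The gripper is above the middle basket. I'll descend and grasp.

```bash
python3 -m jog '[{"dx":-0.001,"dy":0.001,"dz":-0.02,"wx":0,"wy":0,"wz":0,"grip":-1},{"dx":0,"dy":0,"dz":-0.022,"wx":0,"wy":0,"wz":0,"grip":-1},{"dx":0,"dy":0,"dz":-0.02,"wx":0,"wy":0,"wz":0,"grip":-0.3},{"dx":0,"dy":0,"dz":-0.0125,"wx":0,"wy":0,"wz":0,"grip":0.3},{"dx":0,"dy":0,"dz":0,"wx":0,"wy":0,"wz":0,"grip":0.5},{"dx":0,"dy":0,"dz":0,"wx":0,"wy":0,"wz":0,"grip":0.5},{"dx":0,"dy":0,"dz":0,"wx":0,"wy":0,"wz":0,"grip":0.55}]' 10 && python3 -m jog '[{"dx":0,"dy":0,"dz":0,"wx":0,"wy":0,"wz":0,"grip":0.6},{"dx":0,"dy":0,"dz":0,"wx":0,"wy":0,"wz":0,"grip":0.65},{"dx":0,"dy":0,"dz":0,"wx":0,"wy":0,"wz":0,"grip":0.7},{"dx":0,"dy":0,"dz":0,"wx":0,"wy":0,"wz":0,"grip":1},{"dx":0,"dy":0,"dz":0,"wx":0,"wy":0,"wz":0,"grip":1},{"dx":0,"dy":0,"dz":0,"wx":0,"wy":0,"wz":0,"grip":1},{"dx":0,"dy":0,"dz":0,"wx":0,"wy":0,"wz":0,"grip":1}]' 25
```

```text
time_s: 16.45
ee_pos: [514.2, 278.8, 143.5]
ee_rot: [179.9, 0.1, 144.2]
force: [-0.1, 0.1, -0.1]
gripper_width: 54.2
time_s: 17.15
ee_pos: [513.4, 278.6, 142.3]
ee_rot: [180.0, 0.0, 144.2]
force: [-0.1, 0.2, 0.1]
gripper_width: 16.9
```

```bash
python3 -m jog '[{"dx":0,"dy":0,"dz":0,"wx":0,"wy":0,"wz":0,"grip":1},{"dx":0,"dy":0,"dz":0,"wx":0,"wy":0,"wz":0,"grip":1},{"dx":0,"dy":0,"dz":0,"wx":0,"wy":0,"wz":0,"grip":1}]' 40
python3 - <<'E'
from h import *
print(env.state()["gripper_width"],env.state()["ee_pos"])
E
```

```text
time_s: 17.45
ee_pos: [513.4, 278.6, 142.3]
ee_rot: [180.0, 0.0, 144.2]
force: [-0.2, -0.6, 0.8]
gripper_width: 16.5
16.457968502765763 [513.3764849  278.5699011  142.31269783]
```

```bash
python3 -m jog '[{"dx":0,"dy":0,"dz":0.01,"wx":0,"wy":0,"wz":0,"grip":1},{"dx":0,"dy":0,"dz":0.02,"wx":0,"wy":0,"wz":0,"grip":1},{"dx":-0.004,"dy":-0.006,"dz":0.025,"wx":0,"wy":0,"wz":0.05,"grip":1},{"dx":-0.01,"dy":-0.012,"dz":0.025,"wx":0,"wy":0,"wz":0.05,"grip":1},{"dx":-0.012,"dy":-0.018,"dz":0.025,"wx":0,"wy":0,"wz":0.05,"grip":1},{"dx":-0.012,"dy":-0.02,"dz":0.015,"wx":0,"wy":0,"wz":0.05,"grip":1},{"dx":-0.012,"dy":-0.02,"dz":0.003,"wx":0,"wy":0,"wz":0.05,"grip":1},{"dx":-0.012,"dy":-0.02,"dz":0,"wx":0,"wy":0,"wz":0.05,"grip":1},{"dx":-0.012,"dy":-0.02,"dz":0,"wx":0,"wy":0,"wz":0.05,"grip":1},{"dx":-0.012,"dy":-0.02,"dz":0,"wx":0,"wy":0,"wz":0.05,"grip":1}]' 30 && python3 -m jog '[{"dx":-0.008,"dy":-0.02,"dz":0,"wx":0,"wy":0,"wz":0.05,"grip":1},{"dx":-0.005,"dy":-0.02,"dz":0,"wx":0,"wy":0,"wz":0.05,"grip":1},{"dx":-0.002,"dy":-0.02,"dz":0,"wx":0,"wy":0,"wz":0.05,"grip":1},{"dx":0,"dy":-0.02,"dz":0,"wx":0,"wy":0,"wz":0.05,"grip":1},{"dx":0,"dy":-0.018,"dz":0,"wx":0,"wy":0,"wz":0.021,"grip":1},{"dx":0,"dy":-0.013,"dz":0,"wx":0,"wy":0,"wz":0,"grip":1},{"dx":0,"dy":-0.008,"dz":0,"wx":0,"wy":0,"wz":0,"grip":1},{"dx":0,"dy":-0.0042,"dz":0,"wx":0,"wy":0,"wz":0,"grip":1},{"dx":0,"dy":0,"dz":0,"wx":0,"wy":0,"wz":0,"grip":1},{"dx":0,"dy":0,"dz":0,"wx":0,"wy":0,"wz":0,"grip":1}]'
python3 - <<'E'
from h import *;import cv2
s=env.grab_frame("scene")
cv2.imwrite("pics/t4.png",cv2.resize(s[150:300,220:400],None,fx=4,fy=4,interpolation=cv2.INTER_CUBIC)[:,:,::-1])
p=env.state()["ee_pos"];print(p)
for y in(-8.5,8.5):print(proj("scene",p+[0,y,-8.3]),proj("scene",p+[0,y,-35]))
E
```

```text
time_s: 18.45
ee_pos: [426.6, 141.8, 265.9]
ee_rot: [180.0, 0.0, 167.2]
force: [-0.7, -0.5, -0.6]
gripper_width: 16.5
time_s: 19.45
ee_pos: [412.3, 19.8, 265.3]
ee_rot: [180.0, -0.0, 179.8]
force: [0.1, -0.1, -0.5]
gripper_width: 16.8
[412.31157396  19.84031775 265.28502999]
(np.float64(270.7), np.float64(204.5)) (np.float64(271.4), np.float64(216.9))
(np.float64(264.2), np.float64(202.8)) (np.float64(264.9), np.float64(215.0))
```

View pics/t4.png

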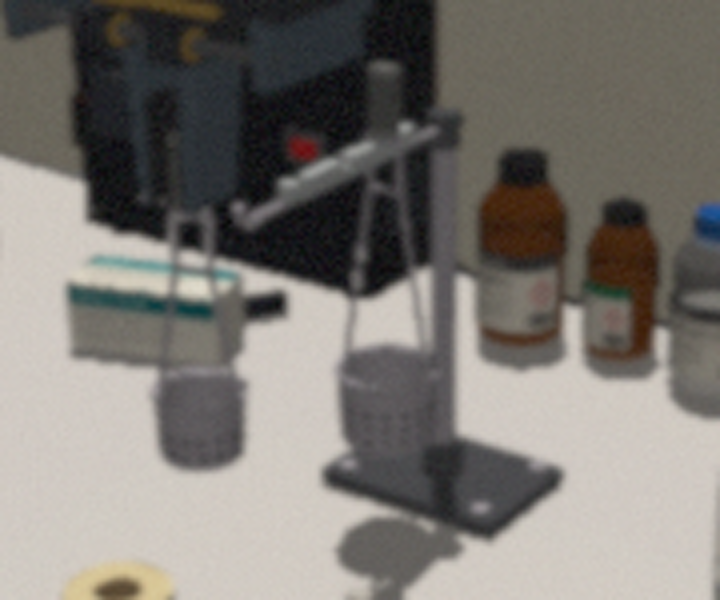

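The middle basket hangs straight, with its eye at columns 263–273 as before, and the large one hasn't moved. I'll thread in to x≈529.

```bash
python3 -m jog '[{"dx":0.008,"dy":-0.0003,"dz":0,"wx":0,"wy":0,"wz":0,"grip":1},{"dx":0.015,"dy":0,"dz":0,"wx":0,"wy":0,"wz":0,"grip":1},{"dx":0.018,"dy":0,"dz":0,"wx":0,"wy":0,"wz":0,"grip":1},{"dx":0.018,"dy":0,"dz":0,"wx":0,"wy":0,"wz":0,"grip":1},{"dx":0.018,"dy":0,"dz":0,"wx":0,"wy":0,"wz":0,"grip":1},{"dx":0.018,"dy":0,"dz":0,"wx":0,"wy":0,"wz":0,"grip":1},{"dx":0.014,"dy":0,"dz":0,"wx":0,"wy":0,"wz":0,"grip":1},{"dx":0.007,"dy":0,"dz":0,"wx":0,"wy":0,"wz":0,"grip":1},{"dx":0.001,"dy":0,"dz":-0.001,"wx":0,"wy":0,"wz":0,"grip":1},{"dx":0,"dy":0,"dz":0,"wx":0,"wy":0,"wz":0,"grip":1}]' && python3 -m jog '[{"dx":0,"dy":0,"dz":-0.001,"wx":0,"wy":0,"wz":0,"grip":1},{"dx":0,"dy":0,"dz":-0.001,"wx":0,"wy":0,"wz":0,"grip":1},{"dx":0,"dy":0,"dz":0,"wx":0,"wy":0,"wz":0,"grip":1}]' && python3 -m jog '[{"dx":0,"dy":0,"dz":-0.0007,"wx":0,"wy":0,"wz":0,"grip":1},{"dx":0,"dy":0,"dz":0,"wx":0,"wy":0,"wz":0,"grip":1}]' && python3 -m jog '[{"dx":0,"dy":0,"dz":-0.0005,"wx":0,"wy":0,"wz":0,"grip":1},{"dx":0,"dy":0,"dz":0,"wx":0,"wy":0,"wz":0,"grip":1}]'
```

```text
time_s: 20.5
ee_pos: [529.0, 19.1, 263.9]
ee_rot: [180.0, -0.1, 179.8]
force: [-0.4, 0.5, -0.6]
gripper_width: 16.7
time_s: 20.8
ee_pos: [528.8, 19.1, 262.4]
ee_rot: [180.0, -0.0, 179.8]
force: [-0.9, -0.9, -1.3]
gripper_width: 16.8
time_s: 21.0
ee_pos: [529.2, 19.1, 261.6]
ee_rot: [180.0, 0.0, 179.8]
force: [0.1, -0.4, -0.8]
gripper_width: 16.2
time_s: 21.2
ee_pos: [529.3, 19.1, 261.0]
ee_rot: [180.0, -0.0, 179.8]
force: [0.2, -1.3, -0.9]
gripper_width: 16.5
```

```bash
python3 -m jog '[{"dx":0,"dy":0,"dz":-0.0004,"wx":0,"wy":0,"wz":0,"grip":1},{"dx":0,"dy":0,"dz":0,"wx":0,"wy":0,"wz":0,"grip":1}]' && python3 -m jog '[{"dx":0,"dy":0,"dz":-0.0003,"wx":0,"wy":0,"wz":0,"grip":1},{"dx":0,"dy":0,"dz":0,"wx":0,"wy":0,"wz":0,"grip":1}]' && python3 -m jog '[{"dx":0.001,"dy":0,"dz":-0.0001,"wx":0,"wy":0,"wz":0,"grip":1},{"dx":0.001,"dy":0,"dz":0,"wx":0,"wy":0,"wz":0,"grip":1}]' && python3 -m jog '[{"dx":0.001,"dy":0,"dz":0,"wx":0,"wy":0,"wz":0,"grip":1},{"dx":0.001,"dy":0,"dz":0,"wx":0,"wy":0,"wz":0,"grip":1}]'
```

```text
time_s: 21.4
ee_pos: [529.4, 19.1, 260.7]
ee_rot: [180.0, 0.0, 179.8]
force: [-0.3, -0.6, -1.0]
gripper_width: 16.6
time_s: 21.6
ee_pos: [529.4, 19.1, 260.6]
ee_rot: [180.0, 0.0, 179.8]
force: [-0.7, -0.8, 0.4]
gripper_width: 16.3
time_s: 21.8
ee_pos: [530.9, 19.1, 260.5]
ee_rot: [180.0, -0.1, 179.8]
force: [-2.7, -0.1, 2.6]
gripper_width: 16.8
time_s: 22.0
ee_pos: [533.1, 19.1, 260.4]
ee_rot: [180.0, -0.0, 179.8]
force: [-2.2, 0.3, 2.9]
gripper_width: 16.4
```

```bash
python3 -m jog '[{"dx":0.001,"dy":0,"dz":-0.0001,"wx":0,"wy":0,"wz":0,"grip":1},{"dx":0.001,"dy":0,"dz":0,"wx":0,"wy":0,"wz":0,"grip":1}]' && python3 -m jog '[{"dx":0.001,"dy":0,"dz":0,"wx":0,"wy":0,"wz":0,"grip":1},{"dx":0,"dy":0,"dz":0,"wx":0,"wy":0,"wz":0,"grip":1}]' && python3 -m jog '[{"dx":0.001,"dy":0,"dz":0,"wx":0,"wy":0,"wz":0,"grip":1},{"dx":0,"dy":0,"dz":0,"wx":0,"wy":0,"wz":0,"grip":1}]' && python3 -m jog '[{"dx":0.001,"dy":0,"dz":0,"wx":0,"wy":0,"wz":0,"grip":1},{"dx":0,"dy":0,"dz":0,"wx":0,"wy":0,"wz":0,"grip":1}]'
```

```text
time_s: 22.2
ee_pos: [535.1, 19.1, 260.4]
ee_rot: [180.0, -0.0, 179.8]
force: [-2.6, -0.7, 4.1]
gripper_width: 16.7
time_s: 22.4
ee_pos: [537.6, 19.1, 260.0]
ee_rot: [180.0, 0.2, 179.8]
force: [1.6, 0.6, -0.8]
gripper_width: 16.5
time_s: 22.6
ee_pos: [537.8, 19.1, 259.8]
ee_rot: [180.0, 0.0, 179.8]
force: [1.2, 0.1, -1.3]
gripper_width: 16.1
time_s: 22.8
ee_pos: [538.3, 19.1, 259.9]
ee_rot: [180.0, -0.0, 179.8]
force: [-0.1, 0.3, -1.3]
gripper_width: 16.3
```

Contact was lost at x≈537–538, where notch 2 was expected. I'll lower it in.

```bash
python3 -m jog '[{"dx":0.0003,"dy":0,"dz":-0.001,"wx":0,"wy":0,"wz":0,"grip":1},{"dx":0,"dy":0,"dz":0,"wx":0,"wy":0,"wz":0,"grip":1}]' && python3 -m jog '[{"dx":0,"dy":0,"dz":-0.0008,"wx":0,"wy":0,"wz":0,"grip":1},{"dx":0,"dy":0,"dz":0,"wx":0,"wy":0,"wz":0,"grip":1}]' && python3 -m jog '[{"dx":0,"dy":0,"dz":-0.0008,"wx":0,"wy":0,"wz":0,"grip":1},{"dx":0,"dy":0,"dz":0,"wx":0,"wy":0,"wz":0,"grip":1}]'
```

```text
time_s: 23.0
ee_pos: [538.7, 19.1, 259.0]
ee_rot: [180.0, 0.0, 179.8]
force: [0.2, 0.4, -0.7]
gripper_width: 16.5
time_s: 23.2
ee_pos: [538.8, 19.1, 258.4]
ee_rot: [180.0, 0.0, 179.8]
force: [1.1, -0.2, -1.8]
gripper_width: 16.5
time_s: 23.4
ee_pos: [538.9, 19.1, 257.6]
ee_rot: [180.0, 0.0, 179.8]
force: [1.3, -0.4, -0.2]
gripper_width: 16.6
```

```bash
python3 -m jog '[{"dx":0,"dy":0,"dz":-0.0008,"wx":0,"wy":0,"wz":0,"grip":1},{"dx":0,"dy":0,"dz":0,"wx":0,"wy":0,"wz":0,"grip":1}]' && python3 -m jog '[{"dx":0,"dy":0,"dz":-0.0005,"wx":0,"wy":0,"wz":0,"grip":1},{"dx":0,"dy":0,"dz":0,"wx":0,"wy":0,"wz":0,"grip":1}]'
```

```text
time_s: 23.6
ee_pos: [538.8, 19.1, 256.8]
ee_rot: [180.0, 0.0, 179.8]
force: [1.8, -0.8, -0.1]
gripper_width: 16.0
time_s: 23.8
ee_pos: [538.8, 19.1, 256.3]
ee_rot: [180.0, 0.0, 179.8]
force: [0.9, 0.8, -0.5]
gripper_width: 16.0
```

```bash
python3 -m jog '[{"dx":0.0004,"dy":0,"dz":-0.0004,"wx":0,"wy":0,"wz":0,"grip":1},{"dx":0,"dy":0,"dz":0,"wx":0,"wy":0,"wz":0,"grip":1}]' && python3 -m jog '[{"dx":0,"dy":0,"dz":-0.0003,"wx":0,"wy":0,"wz":0,"grip":1},{"dx":0,"dy":0,"dz":0,"wx":0,"wy":0,"wz":0,"grip":1}]' && python3 -m jog '[{"dx":0,"dy":0,"dz":-0.0003,"wx":0,"wy":0,"wz":0,"grip":1},{"dx":0,"dy":0,"dz":0,"wx":0,"wy":0,"wz":0,"grip":1}]'
```

```text
time_s: 24.0
ee_pos: [538.9, 19.1, 256.2]
ee_rot: [180.0, -0.0, 179.8]
force: [0.4, -0.3, 0.8]
gripper_width: 16.6
time_s: 24.2
ee_pos: [539.0, 19.1, 256.1]
ee_rot: [180.0, 0.0, 179.8]
force: [-0.5, 0.5, 3.5]
gripper_width: 16.6
time_s: 24.4
ee_pos: [539.0, 19.1, 256.0]
ee_rot: [180.0, 0.0, 179.8]
force: [-1.4, -0.2, 4.9]
gripper_width: 16.6
```

Seated at 256.1, the same drop as the first one. Release, rise, and go to the small basket.

```bash
python3 -m jog '[{"dx":-0.0002,"dy":0,"dz":0.0004,"wx":0,"wy":0,"wz":0,"grip":1},{"dx":0,"dy":0,"dz":0,"wx":0,"wy":0,"wz":0,"grip":1}]' 3 && python3 -m jog '[{"dx":0,"dy":0,"dz":0,"wx":0,"wy":0,"wz":0,"grip":0.6},{"dx":0,"dy":0,"dz":0,"wx":0,"wy":0,"wz":0,"grip":0.5},{"dx":0,"dy":0,"dz":0,"wx":0,"wy":0,"wz":0,"grip":0.3},{"dx":0,"dy":0,"dz":0,"wx":0,"wy":0,"wz":0,"grip":0.1},{"dx":0,"dy":0,"dz":0,"wx":0,"wy":0,"wz":0,"grip":0.1},{"dx":0,"dy":0,"dz":0,"wx":0,"wy":0,"wz":0,"grip":0.1},{"dx":0,"dy":0,"dz":0.01,"wx":0,"wy":0,"wz":0,"grip":0},{"dx":0,"dy":0,"dz":0.02,"wx":0,"wy":0,"wz":0,"grip":0},{"dx":0,"dy":0,"dz":0.025,"wx":0,"wy":0,"wz":0,"grip":0},{"dx":0,"dy":0,"dz":0.012,"wx":0,"wy":0,"wz":0,"grip":0}]' && python3 -m jog '[{"dx":0.002,"dy":-0.02,"dz":0,"wx":0,"wy":0,"wz":-0.025,"grip":-1},{"dx":0.004,"dy":-0.035,"dz":0,"wx":0,"wy":0,"wz":-0.025,"grip":-1},{"dx":0.005,"dy":-0.04,"dz":0,"wx":0,"wy":0,"wz":-0.025,"grip":-1},{"dx":0.005,"dy":-0.04,"dz":0,"wx":0,"wy":0,"wz":-0.025,"grip":-1},{"dx":0.005,"dy":-0.04,"dz":0,"wx":0,"wy":0,"wz":-0.025,"grip":-1},{"dx":0.005,"dy":-0.04,"dz":0,"wx":0,"wy":0,"wz":-0.025,"grip":-1},{"dx":0.004,"dy":-0.04,"dz":-0.03,"wx":0,"wy":0,"wz":-0.025,"grip":-1},{"dx":0.003,"dy":-0.04,"dz":-0.04,"wx":0,"wy":0,"wz":-0.025,"grip":-1},{"dx":0.003,"dy":-0.03,"dz":-0.04,"wx":0,"wy":0,"wz":-0.025,"grip":-1},{"dx":0,"dy":-0.01,"dz":-0.03,"wx":0,"wy":0,"wz":0,"grip":-1}]' && python3 -m jog '[{"dx":0,"dy":0,"dz":-0.005,"wx":0,"wy":0,"wz":0,"grip":-1},{"dx":0,"dy":0,"dz":0,"wx":0,"wy":0,"wz":0,"grip":-1},{"dx":0,"dy":0,"dz":0,"wx":0,"wy":0,"wz":0,"grip":-1}]'
python3 - <<'E'
from h import *;import cv2
s=env.grab_frame("scene")
p=lambda i:cv2.resize(i,None,fx=4,fy=4,interpolation=cv2.INTER_CUBIC)
cv2.imwrite("pics/s1.png",np.hstack([p(s[150:290,270:360]),p(s[200:340,400:500])])[:,:,::-1])
E
```

```text
time_s: 24.6
ee_pos: [539.0, 19.1, 255.9]
ee_rot: [180.0, 0.0, 179.8]
force: [1.0, -0.1, 3.5]
gripper_width: 17.6
time_s: 25.6
ee_pos: [539.7, 19.1, 325.6]
ee_rot: [180.0, 0.2, 179.8]
force: [1.3, -1.2, 0.0]
gripper_width: 45.6
time_s: 26.6
ee_pos: [573.6, -313.8, 184.6]
ee_rot: [-180.0, -0.1, 166.7]
force: [-0.5, 0.8, -0.3]
gripper_width: 91.0
time_s: 26.9
ee_pos: [575.6, -310.7, 184.8]
ee_rot: [-180.0, 0.2, 166.9]
force: [0.2, 0.1, 0.3]
gripper_width: 91.2
```

View pics/s1.png

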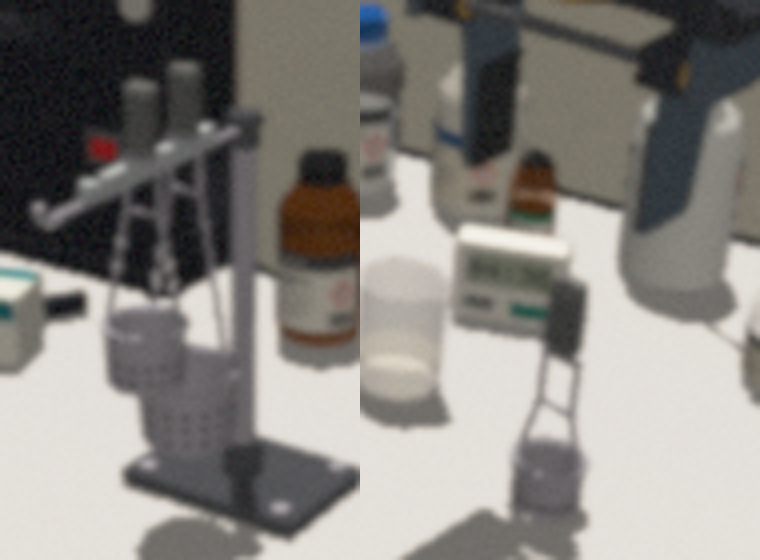

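Both baskets hang upright in adjacent notches, and the gripper straddles the small basket's grip. Descend and grasp.

```bash
python3 -m jog '[{"dx":-0.0005,"dy":-0.0045,"dz":-0.02,"wx":0,"wy":0,"wz":0,"grip":-1},{"dx":0,"dy":0,"dz":-0.025,"wx":0,"wy":0,"wz":0,"grip":-1},{"dx":0,"dy":0,"dz":-0.025,"wx":0,"wy":0,"wz":0,"grip":-0.3},{"dx":0,"dy":0,"dz":-0.016,"wx":0,"wy":0,"wz":0,"grip":0.3},{"dx":0,"dy":0,"dz":0,"wx":0,"wy":0,"wz":0,"grip":0.5},{"dx":0,"dy":0,"dz":0,"wx":0,"wy":0,"wz":0,"grip":0.5},{"dx":0,"dy":0,"dz":0,"wx":0,"wy":0,"wz":0,"grip":0.55}]' 10 && python3 -m jog '[{"dx":0,"dy":0,"dz":0,"wx":0,"wy":0,"wz":0,"grip":0.6},{"dx":0,"dy":0,"dz":0,"wx":0,"wy":0,"wz":0,"grip":0.65},{"dx":0,"dy":0,"dz":0,"wx":0,"wy":0,"wz":0,"grip":0.7},{"dx":0,"dy":0,"dz":0,"wx":0,"wy":0,"wz":0,"grip":1},{"dx":0,"dy":0,"dz":0,"wx":0,"wy":0,"wz":0,"grip":1},{"dx":0,"dy":0,"dz":0,"wx":0,"wy":0,"wz":0,"grip":1},{"dx":0,"dy":0,"dz":0,"wx":0,"wy":0,"wz":0,"grip":1},{"dx":0,"dy":0,"dz":0,"wx":0,"wy":0,"wz":0,"grip":1}]' 30
```

```text
time_s: 27.65
ee_pos: [575.3, -315.9, 98.9]
ee_rot: [-179.9, 0.2, 166.9]
force: [0.6, -0.3, -0.3]
gripper_width: 53.9
time_s: 28.45
ee_pos: [573.9, -315.5, 96.5]
ee_rot: [180.0, -0.0, 166.9]
force: [-0.1, -0.5, 0.1]
gripper_width: 16.1
```

```bash
python3 -m jog '[{"dx":0,"dy":0,"dz":0.01,"wx":0,"wy":0,"wz":0,"grip":1},{"dx":0,"dy":0,"dz":0.025,"wx":0,"wy":0,"wz":0,"grip":1},{"dx":0,"dy":0,"dz":0.035,"wx":0,"wy":0,"wz":0,"grip":1},{"dx":-0.005,"dy":0.005,"dz":0.035,"wx":0,"wy":0,"wz":0.02,"grip":1},{"dx":-0.01,"dy":0.012,"dz":0.03,"wx":0,"wy":0,"wz":0.025,"grip":1},{"dx":-0.016,"dy":0.02,"dz":0.02,"wx":0,"wy":0,"wz":0.03,"grip":1},{"dx":-0.02,"dy":0.025,"dz":0.012,"wx":0,"wy":0,"wz":0.03,"grip":1},{"dx":-0.02,"dy":0.03,"dz":0,"wx":0,"wy":0,"wz":0.03,"grip":1},{"dx":-0.02,"dy":0.03,"dz":0,"wx":0,"wy":0,"wz":0.03,"grip":1},{"dx":-0.02,"dy":0.03,"dz":0,"wx":0,"wy":0,"wz":0.03,"grip":1}]' && python3 -m jog '[{"dx":-0.02,"dy":0.03,"dz":0,"wx":0,"wy":0,"wz":0.03,"grip":1},{"dx":-0.015,"dy":0.03,"dz":0,"wx":0,"wy":0,"wz":0,"grip":1},{"dx":-0.01,"dy":0.03,"dz":0,"wx":0,"wy":0,"wz":0,"grip":1},{"dx":-0.006,"dy":0.03,"dz":0,"wx":0,"wy":0,"wz":0,"grip":1},{"dx":0,"dy":0.025,"dz":0,"wx":0,"wy":0,"wz":0,"grip":1},{"dx":0,"dy":0.0195,"dz":0,"wx":0,"wy":0,"wz":0,"grip":1},{"dx":0,"dy":0.013,"dz":0,"wx":0,"wy":0,"wz":0,"grip":1},{"dx":0,"dy":0.0053,"dz":0,"wx":0,"wy":0,"wz":0,"grip":1},{"dx":0,"dy":0,"dz":0,"wx":0,"wy":0,"wz":0,"grip":1},{"dx":0,"dy":0,"dz":0,"wx":0,"wy":0,"wz":0,"grip":1}]'
python3 - <<'E'
from h import *;import cv2
s=env.grab_frame("scene")
cv2.imwrite("pics/t5.png",cv2.resize(s[150:300,220:400],None,fx=4,fy=4,interpolation=cv2.INTER_CUBIC)[:,:,::-1])
p=env.state()["ee_pos"];print(p)
E
```

```text
time_s: 29.45
ee_pos: [462.0, -162.5, 264.3]
ee_rot: [-180.0, 0.1, 178.1]
force: [0.8, -0.1, -1.0]
gripper_width: 15.9
time_s: 30.45
ee_pos: [412.0, 18.8, 263.8]
ee_rot: [-180.0, 0.0, 179.8]
force: [0.4, 0.3, -0.7]
gripper_width: 16.3
[411.96418101  18.69532374 263.67641807]
```

View pics/t5.png

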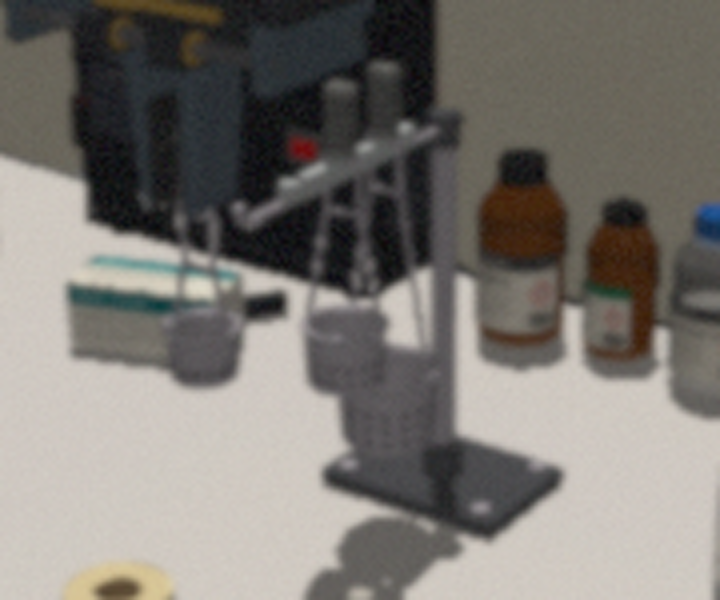

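The small basket's eye is at columns 264.5–273.5, in line with the tip, and the other two hang steady. I'll thread in to x≈490 and feel downward.

```bash
python3 -m jog '[{"dx":0.006,"dy":0.0007,"dz":0,"wx":0,"wy":0,"wz":0,"grip":1},{"dx":0.012,"dy":0,"dz":0,"wx":0,"wy":0,"wz":0,"grip":1},{"dx":0.016,"dy":0,"dz":0,"wx":0,"wy":0,"wz":0,"grip":1},{"dx":0.016,"dy":0,"dz":0,"wx":0,"wy":0,"wz":0,"grip":1},{"dx":0.014,"dy":0,"dz":0,"wx":0,"wy":0,"wz":0,"grip":1},{"dx":0.01,"dy":0,"dz":0,"wx":0,"wy":0,"wz":0,"grip":1},{"dx":0.004,"dy":0,"dz":-0.001,"wx":0,"wy":0,"wz":0,"grip":1},{"dx":0,"dy":0,"dz":-0.001,"wx":0,"wy":0,"wz":0,"grip":1},{"dx":0,"dy":0,"dz":0,"wx":0,"wy":0,"wz":0,"grip":1},{"dx":0,"dy":0,"dz":0,"wx":0,"wy":0,"wz":0,"grip":1}]' && python3 -m jog '[{"dx":0,"dy":0,"dz":-0.0008,"wx":0,"wy":0,"wz":0,"grip":1},{"dx":0,"dy":0,"dz":0,"wx":0,"wy":0,"wz":0,"grip":1}]' && python3 -m jog '[{"dx":0,"dy":0,"dz":-0.0007,"wx":0,"wy":0,"wz":0,"grip":1},{"dx":0,"dy":0,"dz":0,"wx":0,"wy":0,"wz":0,"grip":1}]' && python3 -m jog '[{"dx":0,"dy":0,"dz":-0.0005,"wx":0,"wy":0,"wz":0,"grip":1},{"dx":0,"dy":0,"dz":0,"wx":0,"wy":0,"wz":0,"grip":1}]' && python3 -m jog '[{"dx":0,"dy":0,"dz":-0.0004,"wx":0,"wy":0,"wz":0,"grip":1},{"dx":0,"dy":0,"dz":0,"wx":0,"wy":0,"wz":0,"grip":1}]'
```

```text
time_s: 31.5
ee_pos: [489.4, 20.0, 261.6]
ee_rot: [180.0, -0.0, 179.8]
force: [0.2, 0.2, -0.7]
gripper_width: 15.8
time_s: 31.7
ee_pos: [489.6, 20.0, 260.8]
ee_rot: [180.0, 0.0, 179.8]
force: [0.1, -0.6, -0.5]
gripper_width: 16.0
time_s: 31.9
ee_pos: [489.8, 19.9, 260.0]
ee_rot: [180.0, -0.0, 179.8]
force: [0.1, -0.7, -0.1]
gripper_width: 16.1
time_s: 32.1
ee_pos: [489.9, 19.9, 259.5]
ee_rot: [180.0, -0.0, 179.8]
force: [-0.0, -0.3, -0.9]
gripper_width: 16.4
time_s: 32.3
ee_pos: [489.9, 20.0, 259.1]
ee_rot: [180.0, -0.0, 179.8]
force: [0.7, -0.3, -0.9]
gripper_width: 15.9
```

```bash
python3 -m jog '[{"dx":0,"dy":0,"dz":-0.0004,"wx":0,"wy":0,"wz":0,"grip":1},{"dx":0,"dy":0,"dz":0,"wx":0,"wy":0,"wz":0,"grip":1}]' && python3 -m jog '[{"dx":0,"dy":0,"dz":-0.0003,"wx":0,"wy":0,"wz":0,"grip":1},{"dx":0,"dy":0,"dz":0,"wx":0,"wy":0,"wz":0,"grip":1}]' && python3 -m jog '[{"dx":0.001,"dy":0,"dz":-0.0002,"wx":0,"wy":0,"wz":0,"grip":1},{"dx":0,"dy":0,"dz":0,"wx":0,"wy":0,"wz":0,"grip":1}]'
```

```text
time_s: 32.5
ee_pos: [490.0, 19.9, 258.8]
ee_rot: [180.0, 0.0, 179.8]
force: [-0.9, 0.2, 1.1]
gripper_width: 16.1
time_s: 32.7
ee_pos: [490.0, 20.0, 258.7]
ee_rot: [180.0, 0.0, 179.8]
force: [-1.4, -0.4, 2.0]
gripper_width: 15.9
time_s: 32.9
ee_pos: [490.4, 20.0, 258.5]
ee_rot: [180.0, -0.1, 179.8]
force: [-2.9, 0.5, 4.1]
gripper_width: 15.9
```

Contact at 258.7. Slide inward.

```bash
python3 -m jog '[{"dx":0.001,"dy":0,"dz":0,"wx":0,"wy":0,"wz":0,"grip":1},{"dx":0.001,"dy":0,"dz":0,"wx":0,"wy":0,"wz":0,"grip":1}]' && python3 -m jog '[{"dx":0.001,"dy":0,"dz":0,"wx":0,"wy":0,"wz":0,"grip":1},{"dx":0,"dy":0,"dz":0,"wx":0,"wy":0,"wz":0,"grip":1}]' && python3 -m jog '[{"dx":0.001,"dy":0,"dz":0,"wx":0,"wy":0,"wz":0,"grip":1},{"dx":0,"dy":0,"dz":0,"wx":0,"wy":0,"wz":0,"grip":1}]' && python3 -m jog '[{"dx":0.001,"dy":0,"dz":0,"wx":0,"wy":0,"wz":0,"grip":1},{"dx":0,"dy":0,"dz":0,"wx":0,"wy":0,"wz":0,"grip":1}]' && python3 -m jog '[{"dx":0.001,"dy":0,"dz":0,"wx":0,"wy":0,"wz":0,"grip":1},{"dx":0,"dy":0,"dz":0,"wx":0,"wy":0,"wz":0,"grip":1}]'
```

```text
time_s: 33.1
ee_pos: [493.2, 20.0, 258.3]
ee_rot: [180.0, 0.0, 179.8]
force: [-0.1, 0.2, 0.7]
gripper_width: 16.1
time_s: 33.3
ee_pos: [494.5, 19.9, 257.7]
ee_rot: [180.0, 0.0, 179.8]
force: [0.0, 0.3, -0.6]
gripper_width: 16.6
time_s: 33.5
ee_pos: [495.2, 20.0, 258.0]
ee_rot: [180.0, -0.0, 179.8]
force: [0.3, -0.1, -0.5]
gripper_width: 16.0
time_s: 33.7
ee_pos: [496.1, 20.0, 258.1]
ee_rot: [180.0, 0.0, 179.8]
force: [-0.1, 0.5, -1.0]
gripper_width: 16.4
time_s: 33.9
ee_pos: [497.1, 20.0, 258.2]
ee_rot: [180.0, 0.0, 179.8]
force: [0.1, -0.5, -0.1]
gripper_width: 16.1
```

```bash
python3 -m jog '[{"dx":-0.0007,"dy":0,"dz":-0.0008,"wx":0,"wy":0,"wz":0,"grip":1},{"dx":0,"dy":0,"dz":0,"wx":0,"wy":0,"wz":0,"grip":1}]' && python3 -m jog '[{"dx":0,"dy":0,"dz":-0.0008,"wx":0,"wy":0,"wz":0,"grip":1},{"dx":0,"dy":0,"dz":0,"wx":0,"wy":0,"wz":0,"grip":1}]' && python3 -m jog '[{"dx":0,"dy":0,"dz":-0.0008,"wx":0,"wy":0,"wz":0,"grip":1},{"dx":0,"dy":0,"dz":0,"wx":0,"wy":0,"wz":0,"grip":1}]'
```

```text
time_s: 34.1
ee_pos: [496.0, 20.0, 257.3]
ee_rot: [180.0, -0.0, 179.8]
force: [0.1, -0.0, -1.1]
gripper_width: 15.8
time_s: 34.3
ee_pos: [496.2, 20.0, 256.5]
ee_rot: [180.0, -0.0, 179.8]
force: [0.2, -0.0, -1.0]
gripper_width: 15.9
time_s: 34.5
ee_pos: [496.2, 20.0, 255.7]
ee_rot: [180.0, -0.0, 179.8]
force: [-0.5, -0.0, -0.0]
gripper_width: 16.0
```

```bash
python3 -m jog '[{"dx":0,"dy":0,"dz":-0.0008,"wx":0,"wy":0,"wz":0,"grip":1},{"dx":0,"dy":0,"dz":0,"wx":0,"wy":0,"wz":0,"grip":1}]' && python3 -m jog '[{"dx":0,"dy":0,"dz":-0.0004,"wx":0,"wy":0,"wz":0,"grip":1},{"dx":0,"dy":0,"dz":0,"wx":0,"wy":0,"wz":0,"grip":1}]' && python3 -m jog '[{"dx":0,"dy":0,"dz":-0.0003,"wx":0,"wy":0,"wz":0,"grip":1},{"dx":0,"dy":0,"dz":0,"wx":0,"wy":0,"wz":0,"grip":1}]' && python3 -m jog '[{"dx":0,"dy":0,"dz":-0.0003,"wx":0,"wy":0,"wz":0,"grip":1},{"dx":0,"dy":0,"dz":0,"wx":0,"wy":0,"wz":0,"grip":1}]'
```

```text
time_s: 34.7
ee_pos: [496.2, 20.0, 254.9]
ee_rot: [180.0, -0.0, 179.8]
force: [-0.6, -0.5, -0.7]
gripper_width: 16.0
time_s: 34.9
ee_pos: [496.2, 19.9, 254.6]
ee_rot: [180.0, -0.0, 179.8]
force: [0.5, 1.0, -0.8]
gripper_width: 15.7
time_s: 35.1
ee_pos: [496.3, 19.9, 254.4]
ee_rot: [180.0, 0.0, 179.8]
force: [-0.5, 0.1, -0.4]
gripper_width: 16.2
time_s: 35.3
ee_pos: [496.3, 20.0, 254.3]
ee_rot: [180.0, 0.0, 179.8]
force: [-0.6, 0.4, 2.0]
gripper_width: 16.3
```

Seated at 254.3, again a 4.4 mm drop. Release and back off upward.

```bash
python3 -m jog '[{"dx":0,"dy":0,"dz":0.0001,"wx":0,"wy":0,"wz":0,"grip":1},{"dx":0,"dy":0,"dz":0,"wx":0,"wy":0,"wz":0,"grip":1}]' 3 && python3 -m jog '[{"dx":0,"dy":0,"dz":0,"wx":0,"wy":0,"wz":0,"grip":0.6},{"dx":0,"dy":0,"dz":0,"wx":0,"wy":0,"wz":0,"grip":0.5},{"dx":0,"dy":0,"dz":0,"wx":0,"wy":0,"wz":0,"grip":0.3},{"dx":0,"dy":0,"dz":0,"wx":0,"wy":0,"wz":0,"grip":0.1},{"dx":0,"dy":0,"dz":0,"wx":0,"wy":0,"wz":0,"grip":0.1},{"dx":0,"dy":0,"dz":0,"wx":0,"wy":0,"wz":0,"grip":0.1},{"dx":0,"dy":0,"dz":0.01,"wx":0,"wy":0,"wz":0,"grip":0},{"dx":0,"dy":0,"dz":0.02,"wx":0,"wy":0,"wz":0,"grip":0},{"dx":0,"dy":0,"dz":0.025,"wx":0,"wy":0,"wz":0,"grip":0},{"dx":0,"dy":0,"dz":0.02,"wx":0,"wy":0,"wz":0,"grip":0}]' && python3 -m jog '[{"dx":-0.01,"dy":0.02,"dz":0.02,"wx":0,"wy":0,"wz":0,"grip":0},{"dx":-0.02,"dy":0.03,"dz":0.02,"wx":0,"wy":0,"wz":0,"grip":0},{"dx":-0.02,"dy":0.04,"dz":0,"wx":0,"wy":0,"wz":0,"grip":0},{"dx":-0.02,"dy":0.04,"dz":0,"wx":0,"wy":0,"wz":0,"grip":0},{"dx":-0.02,"dy":0.04,"dz":0,"wx":0,"wy":0,"wz":0,"grip":0},{"dx":-0.02,"dy":0.04,"dz":0,"wx":0,"wy":0,"wz":0,"grip":0},{"dx":0,"dy":0.03,"dz":0,"wx":0,"wy":0,"wz":0,"grip":0},{"dx":0,"dy":0.02,"dz":0,"wx":0,"wy":0,"wz":0,"grip":0},{"dx":0,"dy":0,"dz":0,"wx":0,"wy":0,"wz":0,"grip":0},{"dx":0,"dy":0,"dz":0,"wx":0,"wy":0,"wz":0,"grip":0}]'
python3 - <<'E'
from h import *;import cv2
s=env.grab_frame("scene").astype(int);t=env.grab_frame("top")
import subprocess
z='{"dx":0,"dy":0,"dz":0,"wx":0,"wy":0,"wz":0,"grip":0}'
for _ in range(6): s2=env.grab_frame("scene").astype(int)
print("motion",np.abs(s2-s)[170:270,270:360].mean(),"noise",np.abs(s2-s)[300:330,380:420].mean())
t0=cv2.imread("pics/top0.png")[:,:,::-1]
for n,(u,v) in {"beaker":(384,212),"weight":(335,285),"tape":(284,299)}.items():print(n,np.abs(t[v-14:v+14,u-14:u+14].astype(int)-t0[v-14:v+14,u-14:u+14]).mean())
p=lambda i,f:cv2.resize(i.astype(np.uint8),None,fx=f,fy=f,interpolation=cv2.INTER_CUBIC)
cv2.imwrite("pics/f.png",np.hstack([p(s2[150:290,265:355],4),p(t[180:320,270:380],4)])[:,:,::-1])
E
```

```text
time_s: 35.5
ee_pos: [496.3, 20.0, 254.3]
ee_rot: [180.0, 0.0, 179.8]
force: [-0.9, 0.5, 1.1]
gripper_width: 16.6
time_s: 36.5
ee_pos: [496.6, 20.0, 331.2]
ee_rot: [180.0, 0.1, 179.8]
force: [0.5, -0.5, 0.5]
gripper_width: 45.6
time_s: 37.5
ee_pos: [386.2, 279.8, 369.5]
ee_rot: [-180.0, 0.0, 179.8]
force: [-0.3, 0.2, 1.2]
gripper_width: 45.8
motion 2.4375555555555555 noise 1.455
beaker 9.810799319727892
weight 16.169642857142858
tape 10.557397959183673
```

View pics/f.png

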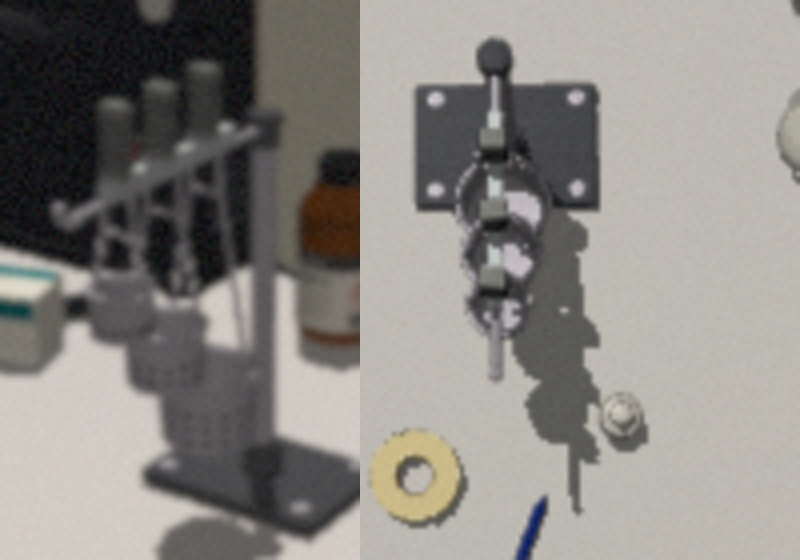

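All three hang upright in order, with grips evenly spaced at about 17 px (top view rows 214, 232 and 250). The tape at (284,299) and the weight at (335,284) are where they were. I'll let it settle, run one shift check on the bystanders and a stillness check, then hand in.

```bash
python3 -m jog '[{"dx":0,"dy":0,"dz":0,"wx":0,"wy":0,"wz":0,"grip":0},{"dx":0,"dy":0,"dz":0,"wx":0,"wy":0,"wz":0,"grip":0},{"dx":0,"dy":0,"dz":0,"wx":0,"wy":0,"wz":0,"grip":0},{"dx":0,"dy":0,"dz":0,"wx":0,"wy":0,"wz":0,"grip":0},{"dx":0,"dy":0,"dz":0,"wx":0,"wy":0,"wz":0,"grip":0},{"dx":0,"dy":0,"dz":0,"wx":0,"wy":0,"wz":0,"grip":0},{"dx":0,"dy":0,"dz":0,"wx":0,"wy":0,"wz":0,"grip":0},{"dx":0,"dy":0,"dz":0,"wx":0,"wy":0,"wz":0,"grip":0},{"dx":0,"dy":0,"dz":0,"wx":0,"wy":0,"wz":0,"grip":0},{"dx":0,"dy":0,"dz":0,"wx":0,"wy":0,"wz":0,"grip":0}]'
python3 - <<'E'
from h import *;import cv2
g=lambda i:cv2.cvtColor(i,cv2.COLOR_RGB2GRAY).astype(np.float32)
S=[g(env.grab_frame("scene")) for _ in range(9)];t=g(env.grab_frame("top"))
print("motion",[round(float(np.abs(x-S[0])[215:268,285:325].mean()),2) for x in S[1:]],"noise",np.abs(S[8]-S[0])[225:265,355:395].mean())
t0=g(cv2.imread("pics/top0.png")[:,:,::-1].copy())
for n,(u,v) in {"beaker":(384,212),"weight":(335,285),"tape":(284,299)}.items():
    r=cv2.matchTemplate(t[v-26:v+26,u-26:u+26],t0[v-12:v+12,u-12:u+12],cv2.TM_CCOEFF_NORMED);_,m,_,l=cv2.minMaxLoc(r);print(n,round(m,3),"shift px",l[0]-14,l[1]-14)
E
```

```text
time_s: 38.9
ee_pos: [386.2, 279.9, 369.1]
ee_rot: [180.0, -0.0, 179.8]
force: [-0.3, 0.3, 0.4]
gripper_width: 46.1
motion [1.74, 1.76, 1.71, 1.78, 1.76, 1.71, 1.75, 1.7] noise 1.63
beaker 0.997 shift px 0 0
weight 0.78 shift px 0 0
tape 0.997 shift px 0 0
```

```bash
python3 -c "
from workcell import env
print(env.job_done())"
```

```text
the job is handed in; nothing more can be done
None
```

All three baskets are hanging on the drip stand's arm in the order asked: large nearest the post, then middle, then small nearest the tip. I handed the job in at about 39 s of the 72 s allowed. For each one I slid the rod inward at single-digit newton contact until it dropped, lowered it to the notch floor, then let go.

- **Seating:** each rod went down about 4.1–4.4 mm by the arm's reading, against the 5 mm given. The grips show evenly spaced in the top picture. After the large basket dropped I nudged it both ways along the strip and it stayed captured; I did not nudge the other two.
- **Stillness:** over nine frames the baskets changed no more than camera noise (1.7 against 1.6), with the gripper well clear.
- **Bystanders:** the beaker, weight and tape show zero pixel shift from the first picture. The weight's match score was only 0.78, against 0.997 for the other two; I put that down to the baskets' shadow beside it.
- **Disagreement:** the large basket's rod seated with the arm reading about 4 mm short of the notch position I measured from the camera (579 mm against 582.7 mm). I went by feel.

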